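Post a rejected culture dish into the slotted reject box

ROBOT

A 7-joint arm with a two-finger parallel gripper is mounted at the origin on a cart in front of the work surface, level with it; the furniture and walls round the work are solid. World frame = base frame: x ahead of the robot, y to its left, z up, the work surface at z = 0. Lengths are in m, angles in rad, forces in N, time in s.
With the tool pointing down it reaches from about 0.35 to 0.9 m from the base axis. Payload 8.1 kg.
Tool frame: the origin (TCP) lies at the very end of the fingers, on their centre line; the grasp point (between the pads) lies grip_point_offset behind it (grip_point_offset is the distance from the TCP to the grasp point, in m); z points along the fingers, y is the line along which they close (so a half turn about z gives the same grasp; the last joint's range is limited). The gripper opens to 92 mm and grips with 3 to 60 N. Pads are 19 mm wide; open, the fingers measure 130 mm over their backs; the gripper's body (75 mm by 190 mm) begins 47 mm behind the grasp point.
Start: joints at [-1.387, 0.434, 0.025, 1.573, -0.012, 1.134, -0.075], TCP at [0.177, 0.599, 0.227] pointing down, gripper open.
Joint ranges: [-2.62, 2.62], [-0.44, 2.09], [-1.27, 1.32], [0.08, 2.57], [-1.32, 4.46], [0.12, 2], [-2.74, 2.74]. Speed limits (rad/s): [2.22, 2.22, 3.01, 3.01, 3.14, 3.14, 3.14].

INTERFACE

Orientations are given as a 3x3 rotation matrix whose columns are the frame's x, y, z axes.
In Python, from station import get_state, camera, job_done, grip_point_offset gives the robot as it stands. The module is installed in compiled form; this text tells all that it offers.
- The arm moves only by the tool servo_tool, never from a script. Its argument "steps" is a list of rows, each an object of numbers: "tx", "ty", "tz": the shift along the tool's x, y, z in m; "roll": the turn about the tool's z in rad. A call has 1 to 8 rows; each row shifts and turns the commanded pose from where the row before left it, along the tool's axes as they then stand; what a row does not reach is not made up. A row lasts 1/10 s, in which the tool goes at most 50 mm and 8.59 degrees, less where a joint would pass 70% of its speed; a pose out of reach is approached as far as the arm can. A call with a gripper value outside its range is refused whole. "hand" is the finger opening in m, from 0 to 0.0918, set as the call begins (left out, the last holds). The fingers move at their own pace and stop on an object; the grip force is fixed at half the most. Time passes only in rows, so rows that do not move let the fingers close. It gives the time, the measured TCP pose, the force, the opening and the grip force at its end, in the units of the state.
- get_state(): the state, without advancing time (a new reading comes with each control period).
- camera(name): name is "side" or "top"; returns a dict with "image" (400x640x3 uint8, red, green, blue), "mtx" (3x3 intrinsics, pixels), "extrinsics" (4x4, takes a point from camera to world coordinates). Camera axes: x right, y up, looking along -z (the intrinsics and any distortion apply to the point x, -y, -z); pixel columns grow to the right and rows downward; lengths in m; the calibration is good to about 2 mm. A picture is of the moment at which its call begins. There is no depth.
- job_done(): hands the job in; it is judged then, once.
The state is a dict: "t": time; "joints": joint angles; "joint_velocities": joint speeds; "tau": joint torques, N m; "position": TCP position; "eef_rot": TCP orientation; "wrist_force": force on the tool from outside, world axes, zero at the start; "torque": the same for the moment, N m; "width": opening from 0.0 (shut) to 1.0 (fully open); "grip_force": force on a finger pad.
Only numpy, scipy, OpenCV 4.12 (cv2) and the standard library are available. Lean on these libraries where they do the work, as an engineer would, in place of code of your own. Each camera call takes 0.05 s, during which the arm holds its last target. There are 200 camera calls.

TASK

First slide the red grip on the lid of the yellow reject box along its rails to the end stop, so that the slot is fully open. Then take the rejected clear dish off the black post, stand it on its edge in the groove of the blue stand and let go of it there, so that you can take it again by its faces. Take it out of the stand and drop it through the slot into the box; leave the box open and all other things where they are.

Things in the scene. Friction and masses are not known exactly. Their poses are not given: they have to be found in the camera images.
- reject_box: closed yellow box, 160 x 140 x 110 mm (x, y, z), fixed to the table; walls and lid 4 mm. Origin at the centre of its underside; its x axis is the way the shutter opens. Black rails 8 mm high on the lid at y = +-55 mm run along x.
- slot (a point): centre of the slot in the lid, at the height of the lid's top (110 mm above the table, at x = -25 mm, y = 0 of the box). The slot is 26 mm wide along the box's x and 80 mm long along the box's y.
- shutter (a joint): grey sliding shutter plate (44 x 96 x 3 mm) on the lid over the slot: 0 m = shut over the slot, 0.055 m = at its end stop, slot fully open; it slides along the box's +x and has about 2.5 N of friction.
- shutter_grip (a point): top centre of the shutter's red grip, a bar 14 mm (box x) x 34 mm (box y), standing 26 mm above the shutter plate.
- stand: blue dish stand, fixed to the table: base 80 x 56 x 8 mm; on it a groove 21 mm wide (along its x) between two cheeks 28 mm long (along y), which reach 30 mm above the groove's floor and flare out at the top. Ridges 7 mm high at y = +-20 to 28 mm stop a 60 mm dish from rolling along the groove. Origin at the centre of the underside; the groove runs along y.
- groove (a point): centre of the groove's floor, 8 mm above the table; axes as the stand's.
- post: black inspection post, fixed to the table: foot 88 mm (5 mm thick) and top 44 mm in diameter, 30 mm high. Origin at the centre of its underside.
- bad_dish: the rejected dish: round, clear, lidded, 60 mm in diameter and 16 mm thick (one rigid piece), lying flat on the black post at the start. Origin at the centre of its underside; z is the dish's axis, its middle is 8 mm along z.
- good_dish: bystander: a dish of the same kind (60 mm, 16 mm thick) lying on the table; not to be touched. Origin at the centre of the underside.
- agar_dish: bystander: cream-coloured dish, 92 mm in diameter, 17 mm high. Origin under its centre.
- plate: bystander: multiwell plate with lid, 84 x 126 x 18 mm. Origin under its centre.
- clock: bystander: white digital timer, 60 x 66 x 17 mm. Origin under its centre.
- marker: bystander: white marker pen with black cap, 14 x 138 x 15 mm, lying along its y. Origin under its centre.
- brown_bottle: bystander: brown bottle with black cap, 46 mm in diameter, 92 mm high. Origin under its centre.
- white_bottle: bystander: white bottle with white cap, 50 mm in diameter, 84 mm high. Origin under its centre.
- flask: bystander: clear culture flask with blue cap, 120 x 62 x 41 mm, lying flat. Origin under its centre.
There are look-alikes about, which are no part of the job. What is shaped like the bad_dish but green or pink is not meant.

How it is judged:
By the outcome, as a careful person would: the job done as asked, in the order asked, and still so for the second after the job is handed in, with the robot touching nothing.
It also fails if it takes over 64 s, if anything falls off the work surface, if the arm or the gripper's body presses on something with over 40 N, if the wrist force passes 120 N, or if a joint passes its speed limit or range.

## Working session

There is one attempt and no reset: what is moved stays moved. The work goes in short steps, Python scripts to look and compute and a tool call to move; the robot and the scene stay as the last step left them, time stands still between calls to the robot, and variables do not carry over. Pictures are saved under pics/ and viewed, at most 10 in all, crops included, and the job is handed in when it is done.

Besides the shell and the picture viewer there is one more tool, called as name([rows], argument=value, ...), one row to a line, values as JSON. servo_tool: Moves the arm, as the interface text tells. Its arguments: {"type":"object","properties":{"steps":{"type":"array","items":{"type":"object","properties":{"tx":{"type":"number"},"ty":{"type":"number"},"tz":{"type":"number"},"roll":{"type":"number"}}}},"hand":{"type":"number"}},"required":["steps"]}

```bash
mkdir -p pics; python3 - <<'E'
from station import *
import cv2,numpy as np
print(get_state(),grip_point_offset)
for n in("side","top"):
    c=camera(n);cv2.imwrite(f"pics/{n}0.png",c["image"][:,:,::-1]);print(n,{k:v for k,v in c.items() if k!="image"})
E
```

```text
{'t': 0.0, 'joints': array([-1.38662953,  0.43523935,  0.02499421,  1.57409549, -0.01160486,
        1.13399867, -0.07510389]), 'joint_velocities': array([-3.67376344e-04, -1.37630446e-03,  1.11012651e-03, -4.82743091e-04,
       -2.23675175e-04,  1.25734483e-03,  7.78019352e-05]), 'tau': array([-7.63269636e-04, -6.67846584e+01,  9.84681845e-01, -3.14469230e+01,
       -6.05832646e-02,  4.25973139e-02,  1.79173753e-04]), 'position': array([0.1767034 , 0.59896639, 0.22593567]), 'eef_rot': array([[-9.59136551e-01,  2.82943426e-01, -3.06054091e-04],
       [ 2.82943552e-01,  9.59135285e-01, -1.56607321e-03],
       [-1.49562842e-04, -1.58867409e-03, -9.99998727e-01]]), 'wrist_force': array([-0.21578028,  0.80140351, -0.71193699]), 'torque': array([ 0.04089156, -0.03092767, -0.01093516]), 'grip_force': 0.0, 'width': 1.0024354979192465} 0.0188
side {'mtx': array([[439.03934462,   0.        , 314.96042356],
       [  0.        , 439.03934462, 200.73019477],
       [  0.        ,   0.        ,   1.        ]]), 'extrinsics': array([[ 0.9015119 ,  0.26150857, -0.34480366,  0.1788355 ],
       [-0.43268798,  0.53073978, -0.72876361, -0.58254898],
       [-0.00757691,  0.80618147,  0.59161984,  0.75821769],
       [ 0.        ,  0.        ,  0.        ,  1.        ]])}
top {'mtx': array([[455.57485885,   0.        , 314.278866  ],
       [  0.        , 455.57485885, 201.10186617],
       [  0.        ,   0.        ,   1.        ]]), 'extrinsics': array([[ 0.01835549,  0.99643913, -0.08229304,  0.42099001],
       [-0.99981137,  0.01777027, -0.00783826,  0.22209835],
       [-0.00634798,  0.08242139,  0.99657735,  1.52040686],
       [ 0.        ,  0.        ,  0.        ,  1.        ]])}
```

View pics/side0.png

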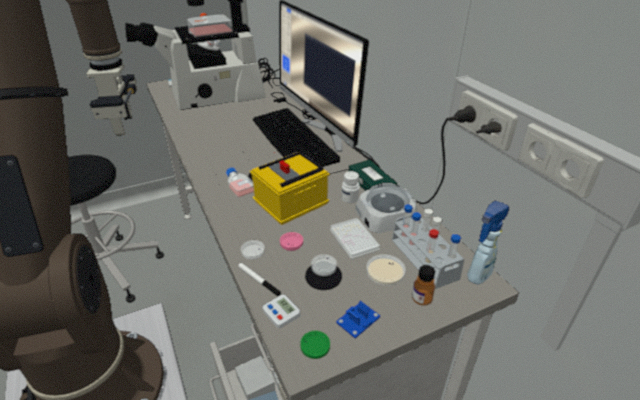

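View pics/top0.png

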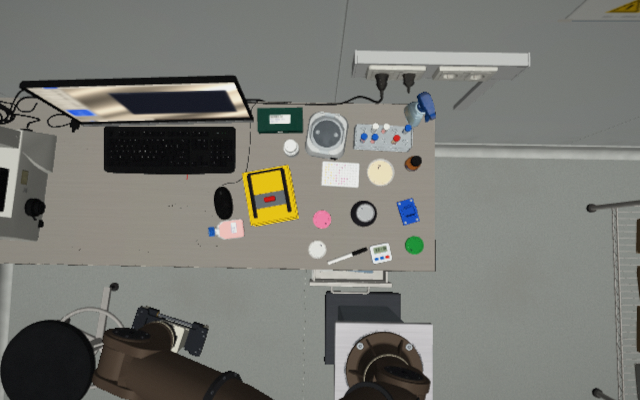

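The side view shows the box at about (290,187), post and dish at (323,268), and stand at (358,318). In the top view they are at (271,195), (364,213) and (408,211). I'll enlarge both.

```bash
python3 - <<'E'
import cv2
a=cv2.imread("pics/top0.png")[155:265,235:435];cv2.imwrite("pics/topc.png",cv2.resize(a,None,fx=4,fy=4,interpolation=cv2.INTER_CUBIC))
a=cv2.imread("pics/side0.png")[145:345,240:400];cv2.imwrite("pics/sidec.png",cv2.resize(a,None,fx=3,fy=3,interpolation=cv2.INTER_CUBIC))
E
```

```text
(no output)
```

View pics/topc.png

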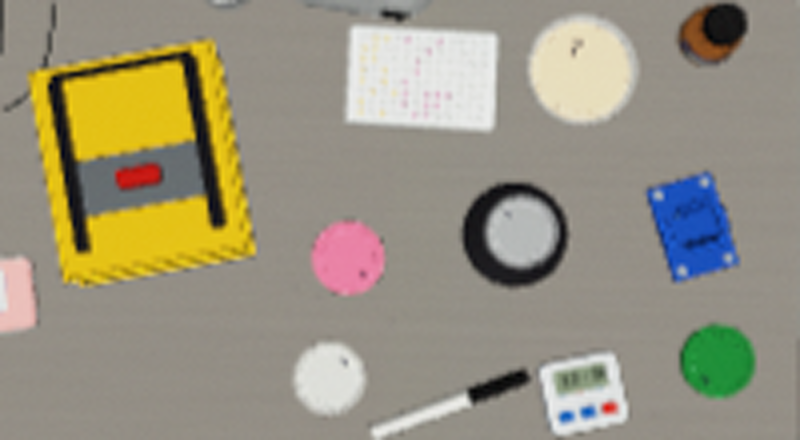

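View pics/sidec.png

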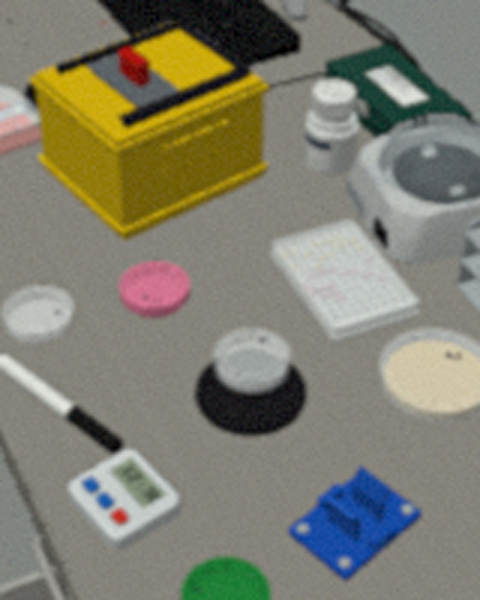

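The top crop shows the box with its end bar at the top, so the shutter opens towards +x. The red grip is at crop (138,176), the post dish at (520,230), the stand at (692,228) with its groove along about world y, and the box's near-right lid corner at about (240,250). The side crop agrees. Next I measure by colour masks.

```bash
cat > h.py <<'E'
import numpy as np,cv2
from station import *
def proj_ray(c,uv):
    uv=np.atleast_2d(uv).astype(float);K=c["mtx"];E=c["extrinsics"]
    d=np.c_[(uv[:,0]-K[0,2])/K[0,0],-(uv[:,1]-K[1,2])/K[1,1],-np.ones(len(uv))]@E[:3,:3].T
    return E[:3,3],d
def plane(c,uv,z):
    o,d=proj_ray(c,uv);return (o+d*((z-o[2])/d[:,2])[:,None])[:,:2]
def tri(c1,p1,c2,p2):
    A=np.zeros((3,3));b=np.zeros(3)
    for c,p in((c1,p1),(c2,p2)):
        o,d=proj_ray(c,p);d=d[0]/np.linalg.norm(d[0]);M=np.eye(3)-np.outer(d,d);A+=M;b+=M@o
    x=np.linalg.solve(A,b);g=[]
    for c,p in((c1,p1),(c2,p2)):
        o,d=proj_ray(c,p);d=d[0]/np.linalg.norm(d[0]);g.append(np.linalg.norm(np.cross(x-o,d)))
    return x,max(g)
def mask(c,lo,hi,roi):
    x0,y0,x1,y1=roi;m=np.zeros(c["image"].shape[:2],np.uint8)
    h=cv2.cvtColor(c["image"],cv2.COLOR_RGB2HSV);m[y0:y1,x0:x1]=cv2.inRange(h,np.array(lo),np.array(hi))[y0:y1,x0:x1]
    n,l,s,_=cv2.connectedComponentsWithStats(m)
    k=1+np.argmax(s[1:,4]);return (l==k).astype(np.uint8)
def cen(m):
    M=cv2.moments(m,True);return np.array([M["m10"],M["m01"]])/M["m00"]
def hull(m): return cv2.convexHull(max(cv2.findContours(m,0,1)[0],key=cv2.contourArea))[:,0,:]
E
python3 - <<'E'
from h import *
T=camera("top");S=camera("side")
f=lambda a:np.round(np.asarray(a)*1000,1).tolist()
rt=mask(T,(0,150,80),(8,255,255),(255,185,290,210));rs=mask(S,(0,150,80),(8,255,255),(270,155,300,180))
print("red",rt.sum(),rs.sum(),cen(rt),cen(rs),tri(T,cen(rt),S,cen(rs)), f(plane(T,cen(rt),.139)))
bt=mask(T,(105,120,60),(125,255,255),(390,190,430,235));bs=mask(S,(105,120,60),(125,255,255),(330,295,385,340))
P=plane(T,hull(bt),.008).astype(np.float32);print("stand rect top",cv2.minAreaRect(P*1000), f(P))
P=plane(S,hull(bs),.008).astype(np.float32);print("stand side hull",f(P))
yt=mask(T,(22,120,80),(32,255,255),(235,155,305,235))
# fill black rails by hull
P=plane(T,cv2.approxPolyDP(hull(yt)[:,None],1.5,True)[:,0],.110);print("lid hull px",cv2.approxPolyDP(hull(yt)[:,None],1.5,True)[:,0].tolist());print(f(P))
kt=mask(T,(0,0,0),(180,255,60),(345,195,385,235));ks=mask(S,(0,0,0),(180,255,60),(300,255,350,295))
hk=hull(kt);e=cv2.fitEllipse(hk.astype(np.float32));print("post foot top",e,f(plane(T,e[0],.005)))
e=cv2.fitEllipse(hull(ks).astype(np.float32));print("foot side",e,f(plane(S,e[0],.005)))
# dish top: light pixels inside foot (top)
g=mask(T,(0,0,110),(180,60,255),(354,200,376,226));print("dish",g.sum(),cv2.fitEllipse(hull(g).astype(np.float32)),cen(g),f(plane(T,cen(g),.046)))
print(cv2.cvtColor(T["image"],cv2.COLOR_RGB2GRAY)[213,345:385],cv2.cvtColor(S["image"],cv2.COLOR_RGB2GRAY)[250:295,322])
E
```

```text
red 51 74 [269.07843137 198.62745098] [283.74324324 165.86486486] (array([0.53948052, 0.37218409, 0.13027815]), np.float64(0.0015167219580781244)) [[540.2, 370.8]]
stand rect top ((518.05078125, -77.32923126220703), (78.63536834716797, 58.049190521240234), 17.722381591796875) [[489.20001220703125, -110.9000015258789], [485.70001220703125, -104.30000305175781], [482.20001220703125, -94.4000015258789], [475.20001220703125, -71.19999694824219], [475.0, -61.29999923706055], [514.5999755859375, -48.0], [537.7999877929688, -41.29999923706055], [547.7999877929688, -41.20000076293945], [558.4000244140625, -74.4000015258789], [562.0, -87.69999694824219], [558.7000122070312, -91.0], [552.0999755859375, -94.4000015258789], [528.9000244140625, -104.30000305175781], [499.1000061035156, -111.0]]
stand side hull [[546.0999755859375, -42.79999923706055], [556.5999755859375, -75.5999984741211], [560.5, -89.4000015258789], [559.0, -91.69999694824219], [539.2999877929688, -99.5], [497.79998779296875, -112.69999694824219], [486.79998779296875, -115.5], [485.0, -114.5999984741211], [476.20001220703125, -
[... 392 characters left out ...]
20556640625, 25.634275436401367), 100.39090728759766) [[509.2, 70.5]]
foot side ((323.16070556640625, 275.5870666503906), (27.500652313232422, 35.83557891845703), 90.9353256225586) [[506.3, 68.4]]
dish 252 ((364.9515686035156, 212.40472412109375), (17.533306121826172, 17.787395477294922), 56.58975601196289) [364.96031746 212.39285714] [[509.0, 68.9]]
[144 144 143 145 138  99  25  24  25  23  39 106 179 187 185 184 184 184
 184 185 183 184 184 183 183 184 186 186 145 109  25  52 119 144 145 145
 144 145 145 144] [131 133 128 133 154 164 168 167 170 180 181 171 158 162 158 159 160 161
 163 174 166 158 156 144 136 103  49  19  26  19  30  32  22  25  35  31
  22  22  16  41  98 127 132 130 129]
```

```bash
python3 - <<'E'
from h import *
T=camera("top");S=camera("side")
f=lambda a:np.round(np.asarray(a)*1000,1).tolist()
print("lid side cam L,R,near,far",f(plane(S,(np.array([[30,78],[268,85],[125,140],[187,28]])+.5)/3-.5+[240,145],.110)))
print("lid top cam TL,TR",f(plane(T,(np.array([[32,73],[212,41]])+.5)/4-.5+[235,155],.110)))
# sub-pixel lid edges: saturation half-level crossings on the left (rows) and top (cols) edges
for n,c in(("T",T),("S",S)):
    s=cv2.cvtColor(c["image"],cv2.COLOR_RGB2HSV)[:,:,1].astype(float)
    def cross(p):
        h=(p.max()+p.min())/2;i=np.argmax(p>h);return i-1+(h-p[i-1])/(p[i]-p[i-1])
    if n=="T":
        L=np.array([[232+cross(s[r,232:252]),r] for r in range(180,217,2)]);U=np.array([[q,155+cross(s[155:180,q])] for q in range(250,286,2)])
        for nm,e in(("left",L),("top",U)):
            w=plane(c,e,.110);vx,vy,x,y=cv2.fitLine(w.astype(np.float32),cv2.DIST_HUBER,0,.001,.001).ravel();print(nm,np.degrees(np.arctan2(vy,vx)),x*1000,y*1000)
# grey shutter + rails in the top view
g=mask(T,(90,10,60),(130,90,140),(250,185,296,215));print("shutter",g.sum(),cen(g))
k=mask(T,(0,0,0),(180,255,60),(245,160,296,222));w=plane(T,hull(k),.118);print("rails",k.sum(),cv2.minAreaRect((w*1000).astype(np.float32)),f(plane(T,hull(k),.118)))
k=mask(S,(0,0,0),(180,255,60),(250,150,328,190));print(f(plane(S,hull(k),.118)))
print("dish tri",tri(T,[364.96,212.4],S,(np.array([252,355])+.5)/3-.5+[240,145]))
# red grip top: side camera contour, top camera contour
for c,r in((T,(255,185,290,210)),(S,(270,155,300,180))): 
    m=mask(c,(0,150,80),(8,255,255),r);w=plane(c,hull(m),.139);print("red hull",cv2.minAreaRect((w*1000).astype(np.float32)));
m=mask(S,(0,150,80),(8,255,255),(270,155,300,180));print(hull(m).tolist())
for y in range(160,178):print(S["image"][y,276:293,0])
E
```

```text
lid side cam L,R,near,far [[455.7, 421.9], [646.4, 314.3], [496.7, 291.0], [622.5, 440.6]]
lid top cam TL,TR [[622.0, 458.8], [649.7, 318.6]]
left 11.516814 534.6786 445.20352
top -78.45968 638.7244 383.55722
shutter 288 [269.95138889 199.05902778]
rails 128 ((573.0364990234375, 324.5258483886719), (134.39039611816406, 9.779295921325684), 11.401663780212402) [[638.2, 338.5], [632.0, 332.1], [600.8, 325.1], [514.1, 307.7], [507.9, 307.5], [507.8, 313.7], [517.0, 317.0], [544.8, 323.8], [635.0, 341.5], [638.1, 341.6]]
[[692.0, 416.6], [654.3, 342.2], [625.5, 327.6], [611.3, 323.3], [533.9, 307.4], [503.4, 301.8], [482.2, 409.9], [484.0, 414.8], [488.3, 418.5], [563.5, 480.4]]
dish tri (array([0.50846482, 0.06900107, 0.04464295]), np.float64(0.000616892152114302))
red hull ((540.0609130859375, 370.9154968261719), (14.09374713897705, 31.497398376464844), 10.527502059936523)
red hull ((533.6029663085938, 358.98748779296875), (63.315677642822266, 22.093494415283203), 73.02477264404297)
[[283, 160], [288, 165], [288, 171], [287, 172], [286, 172], [284, 171], [281, 169], [280, 167], [279, 16
[... 575 characters left out ...]

[ 90  93  95 107 113 118 122 116 116 111 106  97  92 108 141 161 189]
[ 90  93  95  95 107 113 118 117 120 111 104 100  95  90 102 120 148]
[ 91  94  94  95  96 103 115 118 122 112 103  98  95  96  89  93 109]
[ 96  86  95  93  94  96 101 116 118 113 103  97  94  93  89  93  89]
[ 98  90  89  91  97  92  92  96 108 112 100 101  93  89 100  94  93]
[129  98  91  89  94  89  90  92 100 101  97  93  91  96  96  91  90]
[174 147 114  96  90  89  91  86  89  99 100  90  90  95  90  93  95]
[204 188 159 126  97  91  94  93  92  94  95  94  88  94  93  95  95]
[203 208 192 170 135 106  90  89  91  91  92  95  93  89  96  96  94]
[205 206 205 197 179 146 108  87  92  95  94  91  94  93  94  91  88]
```

servo_tool([
  {"tx": -0.035,"ty": -0.01},
  {"tx": -0.04,"ty": -0.012},
  {"tx": -0.04,"ty": -0.012},
  {"tx": -0.04,"ty": -0.012},
  {"tx": -0.04,"ty": -0.012},
  {"tx": -0.04,"ty": -0.012},
  {"tx": -0.04,"ty": -0.012},
  {"tx": -0.04,"ty": -0.012},
], hand=0.06)

```text
$.steps[0]: bad value
```

servo_tool([
  {"roll": 0.135},
  {"roll": 0.135},
  {"roll": 0.135},
  {"roll": 0.135},
  {"roll": 0.135},
  {"roll": 0.135},
  {"roll": 0.135},
  {"roll": 0.135},
])

```text
$.steps[0]: bad value
```

servo_tool([
  {"tx": -0.035,"ty": -0.01,"tz": 0,"roll": 0},
  {"tx": -0.04,"ty": -0.012,"tz": 0,"roll": 0},
  {"tx": -0.04,"ty": -0.012,"tz": 0,"roll": 0},
  {"tx": -0.04,"ty": -0.012,"tz": 0,"roll": 0},
  {"tx": -0.04,"ty": -0.012,"tz": 0,"roll": 0},
  {"tx": -0.04,"ty": -0.012,"tz": 0,"roll": 0},
  {"tx": -0.04,"ty": -0.012,"tz": 0,"roll": 0},
  {"tx": -0.04,"ty": -0.012,"tz": 0,"roll": 0},
], hand=0.06)

```text
t: 1.1
position: [0.4536, 0.4191, 0.2268]
eef_rot: [[-0.959, 0.283, 0.0], [0.283, 0.959, 0.0], [0.0, 0.0, -1.0]]
wrist_force: [1.5, 0.3, 0.4]
width: 0.653
grip_force: 0.0
```

servo_tool([
  {"tx": 0,"ty": 0,"tz": 0,"roll": 0.135},
  {"tx": 0,"ty": 0,"tz": 0,"roll": 0.135},
  {"tx": 0,"ty": 0,"tz": 0,"roll": 0.135},
  {"tx": 0,"ty": 0,"tz": 0,"roll": 0.135},
  {"tx": 0,"ty": 0,"tz": 0,"roll": 0.135},
  {"tx": 0,"ty": 0,"tz": 0,"roll": 0.135},
  {"tx": 0,"ty": 0,"tz": 0,"roll": 0.135},
  {"tx": 0,"ty": 0,"tz": 0,"roll": 0.135},
])

```text
t: 1.9
position: [0.4523, 0.4202, 0.2267]
eef_rot: [[-0.197, 0.98, -0.0], [0.98, 0.197, -0.0], [-0.0, -0.0, -1.0]]
wrist_force: [-0.7, 0.1, 0.9]
width: 0.652
grip_force: 0.0
```

servo_tool([
  {"tx": -0.0217,"ty": 0.0254,"tz": 0,"roll": 0},
  {"tx": -0.0217,"ty": 0.0254,"tz": 0,"roll": 0},
  {"tx": -0.0217,"ty": 0.0254,"tz": 0,"roll": 0},
  {"tx": 0,"ty": 0,"tz": 0.035,"roll": 0},
  {"tx": 0,"ty": 0,"tz": 0.035,"roll": 0},
  {"tx": 0,"ty": 0,"tz": 0.0245,"roll": 0},
  {"tx": 0,"ty": 0,"tz": 0.01,"roll": 0},
  {"tx": 0,"ty": 0,"tz": 0,"roll": 0},
])

```text
t: 2.7
position: [0.5394, 0.3715, 0.1211]
eef_rot: [[-0.203, 0.979, -0.002], [0.979, 0.203, -0.002], [-0.001, -0.002, -1.0]]
wrist_force: [-0.3, 0.0, -0.1]
width: 0.655
grip_force: 0.0
```

servo_tool([
  {"tx": 0,"ty": 0,"tz": 0,"roll": 0},
  {"tx": 0,"ty": 0,"tz": 0,"roll": 0},
  {"tx": 0,"ty": 0,"tz": 0,"roll": 0},
  {"tx": 0,"ty": 0,"tz": 0,"roll": 0},
  {"tx": 0,"ty": 0,"tz": 0,"roll": 0},
  {"tx": 0,"ty": 0,"tz": 0,"roll": 0},
], hand=0)

```text
t: 3.3
position: [0.5402, 0.372, 0.1224]
eef_rot: [[-0.203, 0.979, 0.0], [0.979, 0.203, 0.0], [0.0, 0.0, -1.0]]
wrist_force: [-0.6, 0.3, -0.8]
width: 0.176
grip_force: 0.0
```

servo_tool([
  {"tx": 0,"ty": 0,"tz": 0,"roll": 0},
  {"tx": 0,"ty": 0,"tz": 0,"roll": 0},
  {"tx": 0,"ty": 0,"tz": 0,"roll": 0},
])

```text
t: 3.6
position: [0.5401, 0.3719, 0.1224]
eef_rot: [[-0.203, 0.979, -0.0], [0.979, 0.203, 0.0], [0.0, -0.0, -1.0]]
wrist_force: [-1.1, -0.6, 2.9]
width: 0.15
grip_force: 30.0
```

servo_tool([
  {"tx": 0,"ty": 0.008,"tz": 0,"roll": 0},
  {"tx": 0,"ty": 0.008,"tz": 0,"roll": 0},
  {"tx": 0,"ty": 0.008,"tz": 0,"roll": 0},
  {"tx": 0,"ty": 0.008,"tz": 0,"roll": 0},
  {"tx": 0,"ty": 0.008,"tz": 0,"roll": 0},
  {"tx": 0,"ty": 0.005,"tz": 0,"roll": 0},
])

```text
t: 4.2
position: [0.5839, 0.3808, 0.1222]
eef_rot: [[-0.202, 0.979, -0.003], [0.979, 0.202, -0.001], [-0.0, -0.003, -1.0]]
wrist_force: [-19.9, -8.6, 23.7]
width: 0.146
grip_force: 30.0
```

servo_tool([
  {"tx": 0,"ty": 0,"tz": 0,"roll": 0},
  {"tx": 0,"ty": 0,"tz": 0,"roll": 0},
])

```text
t: 4.4
position: [0.5838, 0.3807, 0.1223]
eef_rot: [[-0.202, 0.979, -0.002], [0.979, 0.202, -0.001], [-0.0, -0.002, -1.0]]
wrist_force: [-7.7, -3.0, 8.9]
width: 0.151
grip_force: 30.0
```

servo_tool([
  {"tx": 0,"ty": 0.003,"tz": 0,"roll": 0},
  {"tx": 0,"ty": 0,"tz": 0,"roll": 0},
])

```text
t: 4.6
position: [0.5839, 0.3808, 0.1223]
eef_rot: [[-0.203, 0.979, -0.007], [0.979, 0.203, -0.002], [-0.001, -0.008, -1.0]]
wrist_force: [-17.9, -6.5, 18.0]
width: 0.149
grip_force: 30.0
```

servo_tool([
  {"tx": 0,"ty": 0.003,"tz": 0,"roll": 0},
  {"tx": 0,"ty": 0,"tz": 0,"roll": 0},
])

```text
t: 4.8
position: [0.584, 0.3808, 0.1221]
eef_rot: [[-0.203, 0.979, -0.013], [0.979, 0.203, -0.004], [-0.001, -0.013, -1.0]]
wrist_force: [-28.8, -11.3, 26.3]
width: 0.148
grip_force: 30.0
```

servo_tool([
  {"tx": 0,"ty": -0.006,"tz": 0,"roll": 0},
  {"tx": 0,"ty": 0,"tz": 0,"roll": 0},
])

```text
t: 5.0
position: [0.5837, 0.3807, 0.1223]
eef_rot: [[-0.203, 0.979, -0.001], [0.979, 0.203, -0.0], [-0.0, -0.001, -1.0]]
wrist_force: [-5.5, -3.2, 8.9]
width: 0.148
grip_force: 30.0
```

servo_tool([
  {"tx": 0,"ty": 0,"tz": 0,"roll": 0},
  {"tx": 0,"ty": 0,"tz": 0,"roll": 0},
  {"tx": 0,"ty": 0,"tz": -0.005,"roll": 0},
  {"tx": 0,"ty": 0,"tz": -0.03,"roll": 0},
  {"tx": 0,"ty": 0,"tz": -0.04,"roll": 0},
], hand=0.035)

```text
t: 5.5
position: [0.5835, 0.3804, 0.1961]
eef_rot: [[-0.202, 0.979, -0.003], [0.979, 0.202, -0.003], [-0.002, -0.003, -1.0]]
wrist_force: [0.2, 1.1, 0.4]
width: 0.379
grip_force: 0.0
```

servo_tool([
  {"tx": -0.035,"ty": -0.005,"tz": 0,"roll": 0.13},
  {"tx": -0.045,"ty": -0.005,"tz": 0,"roll": 0.13},
  {"tx": -0.045,"ty": 0.0,"tz": 0,"roll": 0.13},
  {"tx": -0.045,"ty": 0,"tz": 0,"roll": 0.13},
  {"tx": -0.03,"ty": 0,"tz": 0,"roll": 0.13},
  {"tx": 0,"ty": 0,"tz": 0,"roll": 0.13},
], hand=0.09)

```text
t: 6.1
position: [0.5647, 0.1768, 0.1983]
eef_rot: [[0.555, 0.832, 0.001], [0.832, -0.555, -0.001], [-0.0, 0.001, -1.0]]
wrist_force: [0.8, 1.3, -0.4]
width: 0.854
grip_force: 0.0
```

```bash
python3 - <<'E'
from h import *
T=camera("top");S=camera("side")
f=lambda a:np.round(np.asarray(a)*1000,1).tolist()
rt=mask(T,(0,150,80),(8,255,255),(255,175,290,210));print("red",cen(rt),f(plane(T,cen(rt),.139)))
a=cv2.resize(T["image"][155:235,235:310,::-1],None,fx=5,fy=5,interpolation=cv2.INTER_CUBIC)
b=cv2.resize(S["image"][145:225,245:335,::-1],None,fx=4.4,fy=5,interpolation=cv2.INTER_CUBIC)
cv2.imwrite("pics/open.png",np.hstack([a,b]));np.savez("open.npz",T=T["image"],S=S["image"])
E
```

```text
red [266.60377358 184.39622642] [[583.6, 379.5]]
```

View pics/open.png

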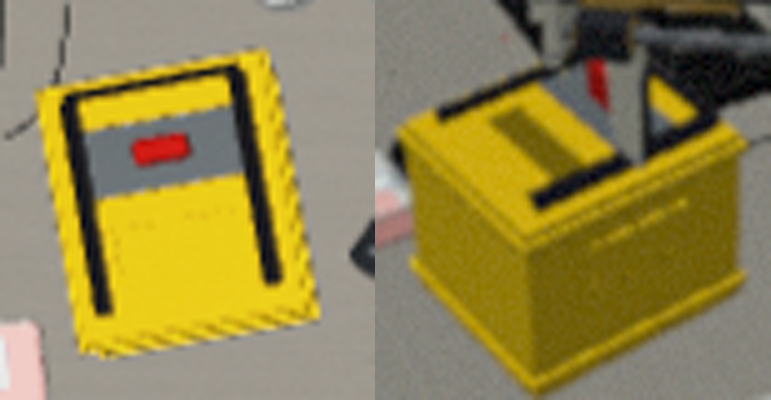

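The shutter is at its end stop. In the side panel the slot shows dark and uncovered at about (540,140), and the near lid corner is at about (530,243). I'll measure both.

```bash
python3 - <<'E'
from h import *
S=camera("side");T=camera("top")
f=lambda a:np.round(np.asarray(a)*1000,1).tolist()
print("near corner",f(plane(S,[279.8,193.2],.110)))
hsv=cv2.cvtColor(S["image"],cv2.COLOR_RGB2HSV)
print(hsv[172,262:296,2])
m=mask(S,(18,120,60),(35,255,165),(262,163,298,186));w=plane(S,hull(m),.110)
print("slot",m.sum(),cen(m),f(plane(S,cen(m),.110)),cv2.minAreaRect((w*1000).astype(np.float32)))
E
```

```text
near corner [[490.0, 285.0]]
[204 206 204 208 203 206 199 205 202 207 200 193 169 142 122 108 113 110
 116 117 110 116 130 149 172 193 203 206 208 206 205 208 196 174]
slot 162 [282.12962963 174.15432099] [[529.4, 365.7]] ((522.5980224609375, 367.8582763671875), (60.70693588256836, 83.62123107910156), 15.434823989868164)
```

servo_tool([
  {"tx": -0.04,"ty": 0.0045,"tz": 0,"roll": 0},
  {"tx": -0.04,"ty": 0.0045,"tz": 0,"roll": 0},
  {"tx": -0.0406,"ty": 0.0045,"tz": 0,"roll": 0},
  {"tx": 0,"ty": 0,"tz": 0.04,"roll": 0},
  {"tx": 0,"ty": 0,"tz": 0.04,"roll": 0},
  {"tx": 0,"ty": 0,"tz": 0.03,"roll": 0},
  {"tx": 0,"ty": 0,"tz": 0,"roll": 0},
], hand=0.0915)

```text
t: 7.0
position: [0.508, 0.0748, 0.0841]
eef_rot: [[0.541, 0.841, -0.006], [0.841, -0.541, -0.002], [-0.005, -0.004, -1.0]]
wrist_force: [-1.6, 0.3, 0.4]
width: 0.999
grip_force: 0.0
```

servo_tool([
  {"tx": -0.0043,"ty": 0.004,"tz": 0,"roll": -0.015},
  {"tx": 0,"ty": 0,"tz": 0.03,"roll": 0},
  {"tx": 0,"ty": 0,"tz": 0.02,"roll": 0},
  {"tx": 0,"ty": 0,"tz": 0.008,"roll": 0},
  {"tx": 0,"ty": 0,"tz": 0,"roll": 0},
])

```text
t: 7.5
position: [0.5119, 0.0685, 0.0298]
eef_rot: [[0.531, 0.847, 0.001], [0.847, -0.531, 0.0], [0.0, 0.0, -1.0]]
wrist_force: [0.5, -0.0, 0.4]
width: 0.995
grip_force: 0.0
```

servo_tool([
  {"tx": 0,"ty": 0,"tz": 0,"roll": 0},
  {"tx": 0,"ty": 0,"tz": 0,"roll": 0},
  {"tx": 0,"ty": 0,"tz": 0,"roll": 0},
  {"tx": 0,"ty": 0,"tz": 0,"roll": 0},
  {"tx": 0,"ty": 0,"tz": 0,"roll": 0},
  {"tx": 0,"ty": 0,"tz": 0,"roll": 0},
], hand=0)

```text
t: 8.1
position: [0.5114, 0.0686, 0.0296]
eef_rot: [[0.532, 0.847, 0.0], [0.847, -0.532, 0.0], [0.001, 0.0, -1.0]]
wrist_force: [-1.5, 0.1, 6.5]
width: 0.647
grip_force: 30.0
```

servo_tool([
  {"tx": 0,"ty": 0,"tz": 0,"roll": 0},
  {"tx": 0,"ty": 0,"tz": 0,"roll": 0},
  {"tx": -0.001,"ty": -0.001,"tz": 0.007,"roll": 0.02},
  {"tx": 0,"ty": 0,"tz": 0,"roll": 0},
], hand=0.075)

```text
t: 8.5
position: [0.509, 0.0681, 0.0213]
eef_rot: [[0.55, 0.835, -0.001], [0.835, -0.55, -0.0], [-0.001, -0.001, -1.0]]
wrist_force: [-0.9, -0.4, 0.3]
width: 0.813
grip_force: 0.0
```

servo_tool([
  {"tx": 0,"ty": 0,"tz": 0,"roll": 0},
  {"tx": 0,"ty": 0,"tz": 0,"roll": 0},
  {"tx": 0,"ty": 0,"tz": 0,"roll": 0},
  {"tx": 0,"ty": 0,"tz": 0,"roll": 0},
  {"tx": 0,"ty": 0,"tz": 0,"roll": 0},
], hand=0)

```text
t: 9.0
position: [0.5099, 0.0683, 0.0223]
eef_rot: [[0.549, 0.836, 0.0], [0.836, -0.549, 0.0], [0.0, 0.0, -1.0]]
wrist_force: [0.6, -0.5, 0.4]
width: 0.648
grip_force: 30.0
```

servo_tool([
  {"tx": 0,"ty": 0,"tz": -0.02,"roll": 0},
  {"tx": 0,"ty": 0,"tz": -0.03,"roll": 0},
  {"tx": 0,"ty": 0,"tz": -0.03,"roll": 0},
  {"tx": 0,"ty": 0,"tz": -0.03,"roll": 0},
  {"tx": 0,"ty": 0,"tz": -0.02,"roll": 0},
  {"tx": 0,"ty": 0,"tz": 0,"roll": 0},
])

```text
t: 9.6
position: [0.5115, 0.0684, 0.1548]
eef_rot: [[0.549, 0.836, 0.005], [0.836, -0.549, 0.002], [0.004, 0.003, -1.0]]
wrist_force: [-0.3, 0.2, -0.8]
width: 0.646
grip_force: 30.0
```

servo_tool([
  {"tx": 0.0303,"ty": -0.0279,"tz": 0,"roll": 0},
  {"tx": 0.0303,"ty": -0.0279,"tz": 0,"roll": 0},
  {"tx": 0.0303,"ty": -0.0279,"tz": 0,"roll": 0},
  {"tx": 0.0303,"ty": -0.0279,"tz": 0,"roll": 0},
  {"tx": 0.0303,"ty": -0.0279,"tz": 0,"roll": 0},
  {"tx": 0,"ty": 0,"tz": 0,"roll": 0},
  {"tx": 0,"ty": 0,"tz": 0,"roll": 0},
])

```text
t: 10.3
position: [0.4756, 0.272, 0.1512]
eef_rot: [[0.547, 0.837, -0.001], [0.837, -0.547, -0.001], [-0.001, -0.0, -1.0]]
wrist_force: [-0.0, -0.6, -0.6]
width: 0.643
grip_force: 30.0
```

```bash
python3 - <<'E'
from h import *
s=get_state();print(s["position"],s["eef_rot"][:2,0],s["wrist_force"])
P=s["position"];X=s["eef_rot"][:,0];Y=s["eef_rot"][:,1]
c=np.array([.4902,.2901,0]);print("corner rel x,y",(c-P)[:2]@X[:2],(c-P)[:2]@Y[:2])
S=camera("side");b=cv2.resize(S["image"][120:230,220:350,::-1],None,fx=5,fy=5,interpolation=cv2.INTER_CUBIC)
cv2.imwrite("pics/corner.png",b)
E
```

```text
[0.4755763  0.27204058 0.15121972] [0.54684765 0.83723083] [-0.02072773 -0.61427316 -0.62036013]
corner rel x,y 0.023116836602571425 0.002367649442274378
```

View pics/corner.png

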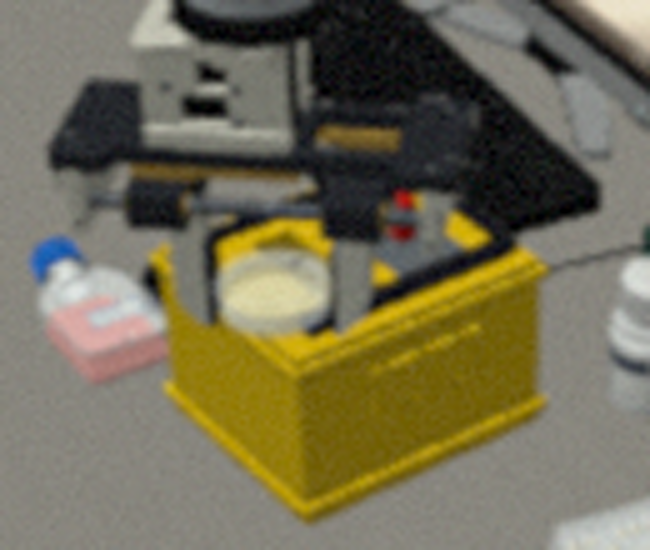

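servo_tool([
  {"tx": 0.001,"ty": 0.002,"tz": 0.025,"roll": 0},
  {"tx": 0,"ty": 0,"tz": 0.02,"roll": 0},
  {"tx": 0,"ty": 0,"tz": 0.004,"roll": 0},
  {"tx": 0,"ty": 0,"tz": 0.004,"roll": 0},
  {"tx": 0,"ty": 0,"tz": 0.004,"roll": 0},
])

```text
t: 10.85
position: [0.4789, 0.2692, 0.096]
eef_rot: [[0.551, 0.835, -0.0], [0.835, -0.551, -0.001], [-0.001, -0.0, -1.0]]
wrist_force: [-2.3, -3.2, 7.9]
width: 0.648
grip_force: 30.0
```

servo_tool([
  {"tx": 0.001,"ty": 0,"tz": 0.005,"roll": 0},
  {"tx": 0.001,"ty": 0,"tz": 0.005,"roll": 0},
  {"tx": 0,"ty": 0,"tz": 0,"roll": 0},
])

```text
t: 11.15
position: [0.4803, 0.2711, 0.0859]
eef_rot: [[0.551, 0.835, 0.0], [0.835, -0.551, -0.001], [-0.0, 0.0, -1.0]]
wrist_force: [-1.7, -2.6, 4.2]
width: 0.648
grip_force: 30.0
```

servo_tool([
  {"tx": 0.003,"ty": 0,"tz": 0.006,"roll": 0},
  {"tx": 0.003,"ty": 0,"tz": 0.005,"roll": 0},
  {"tx": 0.003,"ty": 0,"tz": 0.004,"roll": 0},
  {"tx": 0.002,"ty": 0,"tz": 0.002,"roll": 0},
  {"tx": 0,"ty": 0,"tz": 0,"roll": 0},
])

```text
t: 11.65
position: [0.4863, 0.2813, 0.0684]
eef_rot: [[0.55, 0.835, 0.0], [0.835, -0.55, -0.0], [-0.0, 0.001, -1.0]]
wrist_force: [-0.6, -4.6, 3.0]
width: 0.642
grip_force: 30.0
```

servo_tool([
  {"tx": 0.001,"ty": 0,"tz": 0,"roll": 0},
  {"tx": 0.001,"ty": 0,"tz": 0,"roll": 0},
  {"tx": 0,"ty": 0,"tz": 0,"roll": 0},
])

```text
t: 11.95
position: [0.4865, 0.2826, 0.0681]
eef_rot: [[0.55, 0.835, -0.001], [0.835, -0.55, -0.001], [-0.002, -0.0, -1.0]]
wrist_force: [-1.8, -5.4, 2.0]
width: 0.637
grip_force: 30.0
```

servo_tool([
  {"tx": 0.0015,"ty": 0,"tz": 0,"roll": 0},
  {"tx": 0,"ty": 0,"tz": 0,"roll": 0},
])

```text
t: 12.15
position: [0.4869, 0.2839, 0.068]
eef_rot: [[0.549, 0.836, -0.002], [0.836, -0.549, -0.001], [-0.002, -0.001, -1.0]]
wrist_force: [-1.9, -7.0, 1.4]
width: 0.64
grip_force: 30.0
```

servo_tool([
  {"tx": 0.0015,"ty": 0,"tz": 0,"roll": 0},
  {"tx": 0,"ty": 0,"tz": 0,"roll": 0},
])

```text
t: 12.35
position: [0.4875, 0.2852, 0.0679]
eef_rot: [[0.549, 0.836, -0.002], [0.836, -0.549, -0.001], [-0.002, -0.001, -1.0]]
wrist_force: [-2.3, -5.4, 1.5]
width: 0.639
grip_force: 30.0
```

servo_tool([
  {"tx": 0.0015,"ty": 0,"tz": 0,"roll": 0},
  {"tx": 0,"ty": 0,"tz": 0,"roll": 0},
])

```text
t: 12.55
position: [0.4882, 0.2865, 0.0678]
eef_rot: [[0.549, 0.836, -0.002], [0.836, -0.549, -0.002], [-0.003, -0.001, -1.0]]
wrist_force: [-2.8, -5.0, 0.3]
width: 0.638
grip_force: 30.0
```

servo_tool([
  {"tx": 0.0015,"ty": 0,"tz": 0,"roll": 0},
  {"tx": 0,"ty": 0,"tz": 0,"roll": 0},
])

```text
t: 12.75
position: [0.4889, 0.2876, 0.0677]
eef_rot: [[0.549, 0.836, -0.003], [0.836, -0.549, -0.002], [-0.003, -0.001, -1.0]]
wrist_force: [-3.5, -6.2, 0.2]
width: 0.637
grip_force: 30.0
```

```bash
python3 - <<'E'
from h import *
S=camera("side");T=camera("top");b=cv2.resize(S["image"][120:220,230:330,::-1],None,fx=5,fy=5,interpolation=cv2.INTER_CUBIC)
a=cv2.resize(T["image"][185:245,270:330,::-1],None,fx=5,fy=5,interpolation=cv2.INTER_CUBIC)
b[:300,:300][:0]=0
cv2.imwrite("pics/piv.png",np.hstack([b,np.vstack([a,np.zeros((200,300,3),np.uint8)])]))
E
```

```text
(no output)
```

View pics/piv.png

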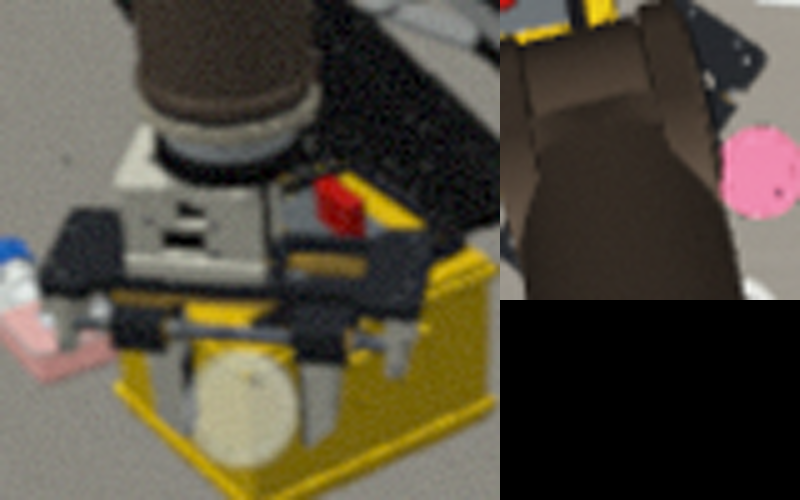

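The side view shows the dish almost upright between the fingers at (245,410) against the box corner. I'll push until it seats flush.

servo_tool([
  {"tx": 0.0015,"ty": 0,"tz": 0,"roll": 0},
  {"tx": 0.0015,"ty": 0,"tz": 0,"roll": 0},
  {"tx": 0,"ty": 0,"tz": 0,"roll": 0},
])

```text
t: 13.15
position: [0.4905, 0.2903, 0.0676]
eef_rot: [[0.549, 0.836, -0.003], [0.836, -0.549, -0.002], [-0.003, -0.001, -1.0]]
wrist_force: [-2.4, -4.5, -0.8]
width: 0.63
grip_force: 30.0
```

```bash
python3 - <<'E'
from h import *
S=camera("side");s=get_state()
h=cv2.cvtColor(S["image"],cv2.COLOR_RGB2HSV)
print(h[196:216:3,262:300,1])
m=mask(S,(10,15,120),(35,120,255),(264,185,294,218));e=cv2.fitEllipse(hull(m).astype(np.float32));print(m.sum(),e)
R=S["extrinsics"][:3,:3];c=s["position"]+[0,0,.0157];o=S["extrinsics"][:3,3]
def pj(p):
    q=R.T@(p-o);q=q/-q[2];return np.array([q[0]*S["mtx"][0,0]+S["mtx"][0,2],-q[1]*S["mtx"][1,1]+S["mtx"][1,2]])
X=s["eef_rot"][:,0];Y=s["eef_rot"][:,1];Z=np.array([0,0,1.])
print("pad mid px",pj(c))
for a in(-10,0,10,20,30):
    a=np.radians(a);u=np.cos(a)*Z+np.sin(a)*X*1;n=-np.cos(a)*X+np.sin(a)*Z
    P=[pj(c+.008*n+.03*(np.cos(t)*u+np.sin(t)*Y)) for t in np.linspace(0,6.28,40)];print(round(np.degrees(a)),cv2.fitEllipse(np.array(P,np.float32)))
print(s["position"],s["wrist_force"])
E
```

```text
[[ 25  19  21  30  20  13  11  30  48  53  55  57  57  55  55  62  76  75
   55  38  41  40  45  37  35  40  84 123  63  20  24  20  25  22  23  39
  125 220]
 [ 33  21  21  18  19  12   6  25  43  55  57  58  57  58  52  59  54  54
   49  46  50  49  47  40  41  36  37  54  43  20  15  27  19  23  23  66
  157 220]
 [ 69  22  21  16  10  10  14  20  42  54  58  56  57  53  55  59  57  51
   49  47  50  47  50  48  42  41  42  52  60  26  21  15  21  19  37  90
  189 217]
 [244 217 173 102  48  15  20  33  48  53  57  56  60  58  54  57  57  53
   52  45  46  47  47  43  41  50  70 119 116  31  19  18  23  52 124 191
  233 212]
 [ 90 148 223 243 255 226 159 100  61  48  50  51  56  57  58  59  57  59
   59  49  43  43  44  51  61  96 153 223 161 105 110 149 201 220 242 235
  251 229]
 [ 14  13  36  67 131 198 234 242 222 166 124  95  70  64  59  47  50  51
   54  54  59  61  84 137 181 231 255 213 242 214 238 255 255 218 248 237
  217 217]
 [ 23  19  21  12  17  25  39  97 173 234 227 255 214 230 223 211 211 204
  225 210 255 220 236 255 255 255 205 227 250 222 213 255 239 225 218 225
  238 211]]
433 ((275.68780517578125, 199.6892852783203), (23.000457763671875, 29.606595993041992), 123.38569641113281)
pad mid px [279.77592515 200.47247891]
-10 ((279.2184753417969, 202.53317260742188), (15.474539756774902, 23.244043350219727), 104.34890747070312)
0 ((279.1888732910156, 202.13589477539062), (18.152935028076172, 23.259313583374023), 108.3834228515625)
10 ((279.17559814453125, 201.700439453125), (20.278465270996094, 23.267642974853516), 114.4306411743164)
20 ((279.1783752441406, 201.23800659179688), (21.788799285888672, 23.262624740600586), 124.8738784790039)
30 ((279.1968078613281, 200.75933837890625), (22.655790328979492, 23.22374153137207), 147.1623992919922)
[0.49048645 0.29025881 0.06765425] [-2.36778099 -5.02007333 -1.20289287]
```

servo_tool([
  {"tx": -0.02,"ty": 0,"tz": 0,"roll": 0},
  {"tx": -0.02,"ty": 0,"tz": 0,"roll": 0},
  {"tx": 0,"ty": 0,"tz": -0.03,"roll": 0},
  {"tx": 0,"ty": 0,"tz": -0.03,"roll": 0},
  {"tx": 0,"ty": 0,"tz": 0,"roll": 0},
])

```text
t: 13.7
position: [0.472, 0.2594, 0.1318]
eef_rot: [[0.549, 0.836, 0.005], [0.836, -0.549, 0.005], [0.007, 0.002, -1.0]]
wrist_force: [1.2, 0.5, -0.7]
width: 0.628
grip_force: 30.0
```

servo_tool([
  {"tx": -0.03,"ty": 0.025,"tz": 0,"roll": 0.114},
  {"tx": -0.03,"ty": 0.025,"tz": 0,"roll": 0.114},
  {"tx": -0.03,"ty": 0.03,"tz": 0,"roll": 0.114},
  {"tx": -0.02,"ty": 0.035,"tz": 0,"roll": 0.114},
  {"tx": -0.02,"ty": 0.035,"tz": 0,"roll": 0.114},
  {"tx": 0,"ty": 0.035,"tz": 0,"roll": 0.114},
  {"tx": 0,"ty": 0.035,"tz": 0,"roll": 0},
  {"tx": 0,"ty": 0,"tz": 0,"roll": 0},
])

```text
t: 14.5
position: [0.5052, -0.0129, 0.1285]
eef_rot: [[0.955, 0.295, 0.002], [0.295, -0.955, -0.002], [0.002, 0.003, -1.0]]
wrist_force: [0.7, -0.1, -0.3]
width: 0.632
grip_force: 30.0
```

servo_tool([
  {"tx": -0.004,"ty": 0.03,"tz": 0,"roll": 0},
  {"tx": -0.004,"ty": 0.035,"tz": 0,"roll": 0},
  {"tx": 0,"ty": 0,"tz": 0,"roll": 0},
  {"tx": 0,"ty": 0,"tz": 0,"roll": 0},
])

```text
t: 14.9
position: [0.5157, -0.0725, 0.1279]
eef_rot: [[0.954, 0.3, -0.0], [0.3, -0.954, 0.0], [-0.0, -0.0, -1.0]]
wrist_force: [-0.1, 0.2, -0.5]
width: 0.631
grip_force: 30.0
```

```bash
python3 - <<'E'
from h import *
S=camera("side");s=get_state()
b=cv2.resize(S["image"][225:345,300:420,::-1],None,fx=5,fy=5,interpolation=cv2.INTER_CUBIC)
R=S["extrinsics"][:3,:3];o=S["extrinsics"][:3,3]
def pj(p):
    q=R.T@(p-o);q=q/-q[2];return np.array([q[0]*S["mtx"][0,0]+S["mtx"][0,2],-q[1]*S["mtx"][1,1]+S["mtx"][1,2]])
for z in(0,.0157):
    p=pj(s["position"]+[0,0,z]);print(p,(p-[300,225])*5)
cv2.imwrite("pics/stand1.png",b);print(s["position"],s["width"])
E
```

```text
[359.42212853 276.6252519 ] [297.11064263 258.1262595 ]
[359.84542239 270.93209554] [299.22711196 229.66047772]
[ 0.51560612 -0.07148557  0.12778758] 0.6271319882147549
```

View pics/stand1.png

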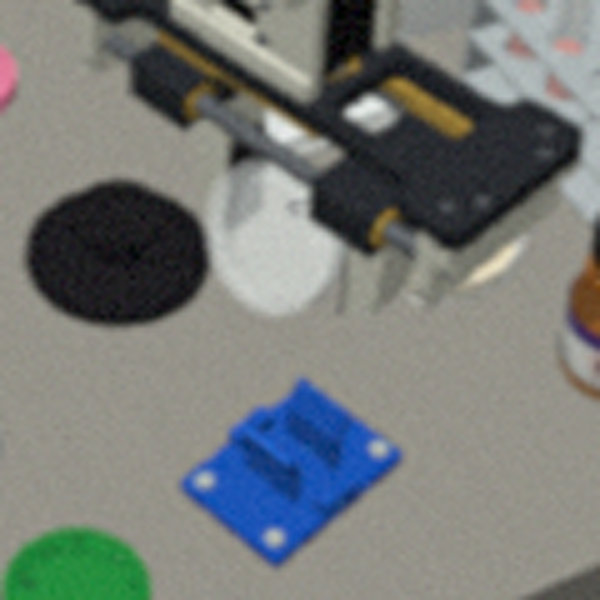

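The dish is held upright above the stand at (273,240), offset about 10 mm towards tool -x in the pads. The stand is at (290,470) and clear. I'll check the tilt numerically.

```bash
python3 - <<'E'
from h import *
S=camera("side");s=get_state()
g=cv2.GaussianBlur(cv2.cvtColor(S["image"],cv2.COLOR_RGB2GRAY),(3,3),0)
print(g[255:292:3,336:374])
m=mask(S,(0,0,166),(180,60,255),(338,256,368,294));h=hull(m);print(m.sum(),h.tolist())
R=S["extrinsics"][:3,:3];o=S["extrinsics"][:3,3]
def pj(p):
    q=R.T@(p-o);q=q/-q[2];return [q[0]*S["mtx"][0,0]+S["mtx"][0,2],-q[1]*S["mtx"][1,1]+S["mtx"][1,2]]
X,Y=s["eef_rot"][:,0],s["eef_rot"][:,1];Z=np.array([0,0,1.])
for dx in(-.01,):
  for a in(-10,0,10,20,30):
    a=np.radians(a);u=np.cos(a)*Z+np.sin(a)*X;n=-np.cos(a)*X+np.sin(a)*Z;c=s["position"]+.0157*Z+dx*X
    P=np.array([pj(c+k*n+.03*(np.cos(t)*u+np.sin(t)*Y)) for k in(-.008,.008) for t in np.linspace(0,6.28,60)])
    i=[P[:,0].argmin(),P[:,1].argmax(),P[:,0].argmax(),P[:,1].argmin()];print(round(np.degrees(a)),"L,B,R,T",np.round(P[i],1).tolist())
E
```

```text
[[147 147 146 147 149 150 151 149 134 100  57  33  33  44  59  74  85  89
   94  98 102 109 123 139 151 157 156 153 150 143 131 109  80  53  37  35
   36  36]
 [147 147 147 149 151 150 150 150 142 124 109 111 121 127 133 143 158 167
  162 144 121 103  96  96  98 101 104 103  96  84  67  52  46  44  43  42
   40  37]
 [148 148 147 147 149 152 158 165 166 158 149 145 146 153 160 169 184 197
  201 202 200 194 180 160 134 101  68  47  43  45  44  43  44  44  43  44
   44  43]
 [136 143 146 149 154 164 174 178 172 158 148 149 155 158 160 168 182 193
  197 198 196 188 185 189 181 141  79  37  29  36  40  42  43  43  43  43
   43  45]
 [ 47  70  98 127 153 171 179 178 166 153 148 152 159 166 174 184 192 197
  198 198 193 180 170 170 163 129  79  42  29  29  29  30  33  36  37  40
   43  43]
 [ 25  26  33  62 112 157 179 183 174 165 168 181 193 198 198 198 198 198
  198 199 199 197 197 198 200 198 187 167 136  98  65  45  35  32  30  30
   34  48]
 [ 27  25  26  37  70 121 165 188 193 191 190 193 197 198 198 199 198 197
  198 199 198 198 198 199 199 198 197 198 199 193 179 152 116  80  56  4
[... 904 characters left out ...]
146 146 146 145 145 146 145 145 146 146 146 147 146
  145 146]]
505 [[354, 258], [356, 259], [359, 261], [360, 262], [366, 272], [367, 274], [367, 275], [366, 278], [365, 280], [359, 286], [356, 287], [353, 287], [350, 286], [348, 285], [344, 281], [343, 279], [342, 275], [341, 270], [341, 264], [343, 260], [353, 258]]
-10 L,B,R,T [[342.1, 267.1], [362.4, 288.4], [370.8, 279.3], [351.2, 258.3]]
0 L,B,R,T [[342.1, 267.7], [360.2, 289.2], [370.8, 278.6], [352.7, 257.6]]
10 L,B,R,T [[341.9, 269.9], [357.7, 289.6], [371.0, 277.7], [355.3, 257.2]]
20 L,B,R,T [[341.6, 271.1], [356.4, 289.8], [371.3, 274.9], [356.6, 257.2]]
30 L,B,R,T [[341.2, 272.3], [355.3, 289.6], [371.7, 273.7], [357.7, 257.5]]
```

servo_tool([
  {"tx": 0.0134,"ty": 0.006,"tz": 0,"roll": 0},
  {"tx": 0,"ty": 0,"tz": 0.03,"roll": 0},
  {"tx": 0,"ty": 0,"tz": 0.03,"roll": 0},
  {"tx": 0,"ty": 0,"tz": 0.009,"roll": 0},
  {"tx": 0,"ty": 0,"tz": 0,"roll": 0},
  {"tx": 0,"ty": 0,"tz": 0,"roll": 0},
])

```text
t: 15.6
position: [0.5308, -0.0739, 0.06]
eef_rot: [[0.953, 0.302, 0.001], [0.302, -0.953, 0.0], [0.001, 0.0, -1.0]]
wrist_force: [-0.5, 0.1, -1.0]
width: 0.63
grip_force: 30.0
```

```bash
python3 - <<'E'
from h import *
S=camera("side");s=get_state();print(s["position"],s["eef_rot"][:2,0],s["wrist_force"],s["width"])
b=cv2.resize(S["image"][250:350,310:430,::-1],None,fx=6,fy=6,interpolation=cv2.INTER_CUBIC);cv2.imwrite("pics/stand2.png",b)
E
```

```text
[ 0.53110623 -0.07404284  0.06036852] [0.95350768 0.30136478] [-0.12814103  0.18318198 -1.22613391] 0.6275854610032565
```

View pics/stand2.png

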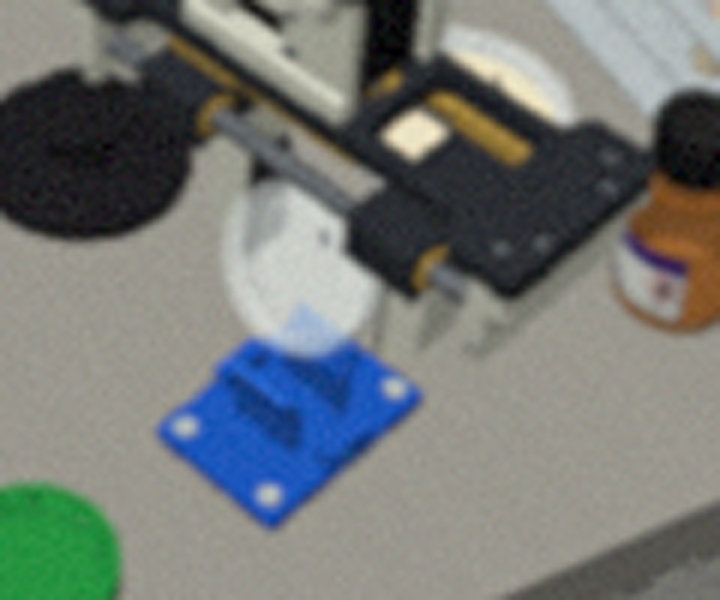

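The dish is just above the groove, with its lower edge at about (310,355). The far cheek tip shows through it at (303,306) and the near cheek tip is at about (254,342). I'll compute the relative offset from this view.

```bash
python3 - <<'E'
from h import *
S=camera("side");s=get_state()
X,Y=s["eef_rot"][:,0],s["eef_rot"][:,1];Z=np.array([0,0,1.]);P=s["position"]
g=np.array([plane(S,p,.038)[0] for p in([360.6,301],[352.4,307])])
print("cheek peaks rel tool x,y mm",[np.round([(q-P[:2])@X[:2]*1e3,(q-P[:2])@Y[:2]*1e3],1).tolist() for q in g])
R=S["extrinsics"][:3,:3];o=S["extrinsics"][:3,3]
def pj(p):
    q=R.T@(p-o);q=q/-q[2];return [q[0]*S["mtx"][0,0]+S["mtx"][0,2],-q[1]*S["mtx"][1,1]+S["mtx"][1,2]]
obsB=np.array([361.7,309.2])
G=cv2.GaussianBlur(cv2.cvtColor(S["image"],cv2.COLOR_RGB2GRAY),(3,3),0);print(G[278:300:4,342:354])
for a in(0,10,20):
    a=np.radians(a);u=np.cos(a)*Z+np.sin(a)*X;n=-np.cos(a)*X+np.sin(a)*Z
    for dx in(-.008,-.012):
        c=P+.0157*Z+dx*X
        Q=np.array([pj(c+k*n+.03*(np.cos(t)*u+np.sin(t)*Y)) for k in(-.008,.008) for t in np.linspace(0,6.28,60)])
        print(round(np.degrees(a)),dx,"L",Q[Q[:,0].argmin()].round(1),"B",Q[Q[:,1].argmax()].round(1))
E
```

```text
cheek peaks rel tool x,y mm [[3.0, -13.1], [-21.4, -14.0]]
[[120 145 150 151 153 154 154 153 142 108  64  40]
 [150 152 152 153 154 154 157 161 160 149 139 141]
 [152 152 151 151 154 162 174 181 176 164 155 155]
 [150 151 151 152 159 171 182 184 173 161 161 171]
 [150 151 152 152 158 172 186 195 196 194 195 200]
 [152 151 151 151 153 160 174 188 198 203 202 200]]
0 -0.008 L [349.3 289.2] B [366.6 310. ]
0 -0.012 L [347.9 290.2] B [365.2 311. ]
10 -0.008 L [349.1 291.3] B [365.3 310.5]
10 -0.012 L [347.8 292.3] B [364.  311.5]
20 -0.008 L [348.8 292.4] B [363.  310.7]
20 -0.012 L [347.4 293.4] B [361.7 311.8]
```

servo_tool([
  {"tx": 0.008,"ty": 0.0005,"tz": 0,"roll": 0},
  {"tx": 0,"ty": 0,"tz": 0.006,"roll": 0},
  {"tx": 0,"ty": 0,"tz": 0.006,"roll": 0},
  {"tx": 0,"ty": 0,"tz": 0.004,"roll": 0},
  {"tx": 0,"ty": 0,"tz": 0,"roll": 0},
])

```text
t: 16.2
position: [0.5374, -0.0723, 0.0424]
eef_rot: [[0.954, 0.301, -0.001], [0.301, -0.954, 0.0], [-0.001, -0.0, -1.0]]
wrist_force: [-1.1, -0.4, -0.5]
width: 0.628
grip_force: 30.0
```

servo_tool([
  {"tx": -0.0005,"ty": 0,"tz": 0.004,"roll": 0},
  {"tx": -0.001,"ty": 0,"tz": 0.004,"roll": 0},
  {"tx": 0,"ty": 0,"tz": 0,"roll": 0},
])

```text
t: 16.5
position: [0.5361, -0.0728, 0.0347]
eef_rot: [[0.954, 0.301, -0.001], [0.301, -0.954, 0.0], [-0.001, -0.0, -1.0]]
wrist_force: [-0.0, -0.2, 0.1]
width: 0.624
grip_force: 30.0
```

servo_tool([
  {"tx": -0.001,"ty": 0,"tz": 0.004,"roll": 0},
  {"tx": -0.001,"ty": 0,"tz": 0.004,"roll": 0},
  {"tx": 0,"ty": 0,"tz": 0,"roll": 0},
])

```text
t: 16.8
position: [0.5384, -0.0725, 0.0283]
eef_rot: [[0.953, 0.302, 0.006], [0.302, -0.953, 0.001], [0.006, 0.001, -1.0]]
wrist_force: [5.7, 3.9, 9.7]
width: 0.629
grip_force: 30.0
```

servo_tool([
  {"tx": -0.0005,"ty": 0,"tz": 0.003,"roll": 0},
  {"tx": 0,"ty": 0,"tz": 0,"roll": 0},
])

```text
t: 17.0
position: [0.5391, -0.0724, 0.0259]
eef_rot: [[0.953, 0.303, 0.008], [0.303, -0.953, 0.001], [0.008, 0.002, -1.0]]
wrist_force: [8.8, 5.2, 11.0]
width: 0.629
grip_force: 30.0
```

servo_tool([
  {"tx": 0.001,"ty": 0,"tz": 0.002,"roll": 0},
  {"tx": 0,"ty": 0,"tz": 0.002,"roll": 0},
  {"tx": 0,"ty": 0,"tz": 0,"roll": 0},
])

```text
t: 17.3
position: [0.5401, -0.0724, 0.0218]
eef_rot: [[0.953, 0.302, 0.008], [0.302, -0.953, 0.0], [0.008, 0.002, -1.0]]
wrist_force: [8.1, 4.7, 8.7]
width: 0.634
grip_force: 30.0
```

servo_tool([
  {"tx": 0,"ty": 0,"tz": 0.002,"roll": 0},
  {"tx": 0,"ty": 0,"tz": 0,"roll": 0},
])

```text
t: 17.5
position: [0.5402, -0.0726, 0.0199]
eef_rot: [[0.953, 0.302, 0.009], [0.302, -0.953, -0.0], [0.008, 0.003, -1.0]]
wrist_force: [10.0, 3.3, 8.9]
width: 0.633
grip_force: 30.0
```

servo_tool([
  {"tx": 0,"ty": 0,"tz": 0.002,"roll": 0},
  {"tx": 0,"ty": 0,"tz": 0,"roll": 0},
])

```text
t: 17.7
position: [0.5403, -0.0727, 0.0179]
eef_rot: [[0.953, 0.302, 0.009], [0.302, -0.953, -0.0], [0.008, 0.003, -1.0]]
wrist_force: [9.8, 4.4, 9.4]
width: 0.636
grip_force: 30.0
```

```bash
python3 - <<'E'
from h import *
S=camera("side");s=get_state();print(s["position"],s["wrist_force"])
X,Y=s["eef_rot"][:,0],s["eef_rot"][:,1];Z=np.array([0,0,1.]);P=s["position"]
g=cv2.GaussianBlur(cv2.cvtColor(S["image"],cv2.COLOR_RGB2GRAY),(3,3),0);print(g[286:330:3,340:376])
R=S["extrinsics"][:3,:3];o=S["extrinsics"][:3,3]
def pj(p):
    q=R.T@(p-o);q=q/-q[2];return [q[0]*S["mtx"][0,0]+S["mtx"][0,2],-q[1]*S["mtx"][1,1]+S["mtx"][1,2]]
# upright dish in the groove centre as side camera sees it (stand centre 515.5,-78.5)
c=np.array([.5155,-.0785,.038])
for a in(0,10,20):
    a=np.radians(a);u=np.cos(a)*Z+np.sin(a)*X;n=-np.cos(a)*X+np.sin(a)*Z
    Q=np.array([pj(c+k*n+.03*(np.cos(t)*u+np.sin(t)*Y)) for k in(-.008,.008) for t in np.linspace(0,6.28,60)])
    print(round(np.degrees(a)),"L",Q[Q[:,0].argmin()].round(1),"T",Q[Q[:,1].argmin()].round(1))
E
```

```text
[ 0.5402959  -0.07266301  0.01796908] [9.57358252 2.83857371 9.12947427]
[[155 150 137 118  93  75  77  96 117 128 125 115 106 104 104 105 104  95
   78  68  87 122 140 133 111  86  64  50  43  41  43  44  45  45  54  79]
 [153 153 154 154 153 152 152 153 155 156 156 155 148 125  91  74  82  96
  102 104 112 133 159 179 191 195 190 173 143 108  76  54  41  37  39  43]
 [153 153 153 152 153 153 153 153 153 154 156 155 149 136 126 134 147 150
  143 128 115 109 108 112 127 153 181 204 220 224 218 204 179 140  97  61]
 [152 152 152 152 152 153 153 153 153 154 157 166 177 179 175 170 168 171
  180 194 208 212 197 166 132 109 104 109 124 149 178 201 205 182 132  79]
 [152 152 152 152 153 154 154 154 154 159 171 188 197 191 178 173 179 185
  190 200 215 225 227 227 224 215 199 171 136 103  79  65  56  49  45  43]
 [153 153 154 153 152 152 153 152 153 162 180 196 196 184 176 184 197 207
  211 212 213 216 220 224 225 226 228 228 214 166  97  49  39  43  46  46]
 [152 152 152 152 153 153 152 151 152 161 180 194 195 193 200 213 218 214
  209 206 205 206 206 207 209 215 221 226 215 169  98  46  
[... 610 characters left out ...]
]
 [138 134 114  94  84  81  80  80  80  78  74  68  64  61  59  57  55  54
   55  62  74  83  86  87  85  82  78  77  80  83  82  81  81  82  92 118]
 [139 137 118  96  84  80  80  82  84  85  84  82  81  78  72  65  60  58
   58  63  72  80  83  83  82  82  82  81  79  74  68  69  79  97 118 136]
 [ 87  81  80  82  82  81  81  82  83  84  85  84  83  83  83  82  79  75
   74  76  79  80  76  75  76  75  73  70  67  73  93 118 139 150 154 155]
 [148 137 120 100  86  81  82  83  83  82  82  82  81  82  82  83  84  84
   84  81  80  82  80  76  72  76  92 114 132 145 151 153 153 153 152 152]]
0 L [345.6 303.6] T [355.6 294.7]
10 L [345.5 305.6] T [356.9 294.2]
20 L [345.2 306.8] T [358. 294.]
```

```bash
python3 - <<'E'
from h import *
S=camera("side")
b=cv2.resize(S["image"][280:335,330:390,::-1],None,fx=10,fy=10,interpolation=cv2.INTER_CUBIC);cv2.imwrite("pics/stand3.png",b)
E
```

```text
(no output)
```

View pics/stand3.png

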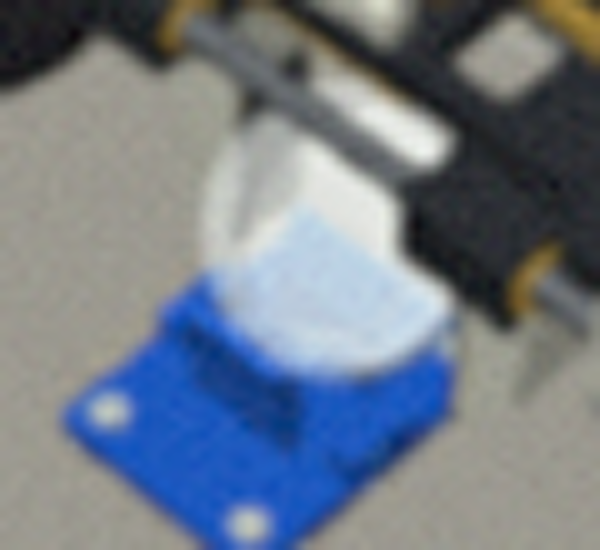

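The last view shows the dish, at about (320,300), leaning over the far cheek. Its lower edge is in the groove but its centre is about 10 mm too far along +x. I'll lever it upright by moving the tool towards -x.

servo_tool([
  {"tx": -0.002,"ty": 0,"tz": -0.002,"roll": 0},
  {"tx": -0.002,"ty": 0,"tz": -0.001,"roll": 0},
  {"tx": -0.002,"ty": 0,"tz": 0,"roll": 0},
  {"tx": 0,"ty": 0,"tz": 0,"roll": 0},
])

```text
t: 18.2
position: [0.538, -0.0734, 0.022]
eef_rot: [[0.953, 0.304, 0.015], [0.304, -0.953, 0.0], [0.014, 0.004, -1.0]]
wrist_force: [17.5, 7.0, 8.5]
width: 0.639
grip_force: 30.1
```

servo_tool([
  {"tx": -0.002,"ty": 0,"tz": 0,"roll": 0},
  {"tx": -0.002,"ty": 0,"tz": 0,"roll": 0},
  {"tx": 0,"ty": 0,"tz": 0,"roll": 0},
])

```text
t: 18.5
position: [0.5363, -0.0743, 0.0226]
eef_rot: [[0.952, 0.304, 0.018], [0.304, -0.953, 0.0], [0.017, 0.005, -1.0]]
wrist_force: [22.8, 9.2, 12.0]
width: 0.647
grip_force: 30.1
```

```bash
cat > obs.py <<'E'
from h import *
# dish outline in the side view: leftmost column and lowest row of bright, low-blue/whitish pixels near the stand
def obs(roi=(338,284,378,330)):
    S=camera("side");s=get_state();im=S["image"].astype(int)
    x0,y0,x1,y1=roi
    m=np.zeros(im.shape[:2],np.uint8);m[y0:y1,x0:x1]=((im.min(2)>165)|((im[:,:,2]>190)&(im[:,:,0]>120)))[y0:y1,x0:x1]
    n,l,st,_=cv2.connectedComponentsWithStats(m);k=1+np.argmax(st[1:,4]);h=hull((l==k).astype(np.uint8))
    L=h[h[:,0]==h[:,0].min()];B=h[h[:,1]==h[:,1].max()]
    print("L",L.mean(0),"B",B.mean(0),"R",h[:,0].max(),"n",st[k,4],"pos",s["position"].round(4),"F",s["wrist_force"].round(1),"w",round(s["width"]*91.8,1));return S,h
if __name__=="__main__":obs()
E
python3 obs.py
```

```text
L [349.  302.5] B [361.5 316. ] R 373 n 359 pos [ 0.5362 -0.0743  0.0226] F [21.5  9.1 11. ] w 59.0
```

servo_tool([
  {"tx": 0.004,"ty": 0,"tz": -0.005,"roll": 0},
  {"tx": 0.003,"ty": 0,"tz": -0.01,"roll": 0},
  {"tx": 0,"ty": 0,"tz": -0.02,"roll": 0},
  {"tx": 0,"ty": 0,"tz": -0.025,"roll": 0},
  {"tx": 0,"ty": 0,"tz": -0.025,"roll": 0},
  {"tx": 0,"ty": 0,"tz": 0,"roll": 0},
  {"tx": 0,"ty": 0,"tz": 0,"roll": 0},
])

```text
t: 19.25
position: [0.5322, -0.074, 0.1044]
eef_rot: [[0.954, 0.301, 0.0], [0.301, -0.954, 0.0], [0.0, -0.0, -1.0]]
wrist_force: [0.3, 0.2, -0.5]
width: 0.645
grip_force: 30.0
```

```bash
python3 - <<'E'
from obs import *
S,h=obs((340,255,380,302));print(h.tolist())
s=get_state();X,Y=s["eef_rot"][:,0],s["eef_rot"][:,1];Z=np.array([0,0,1.]);P=s["position"]
g=cv2.cvtColor(S["image"],cv2.COLOR_RGB2GRAY)
for r in range(266,304,2):print(r,g[r,342:378])
R=S["extrinsics"][:3,:3];o=S["extrinsics"][:3,3]
def pj(p):
    q=R.T@(p-o);q=q/-q[2];return [q[0]*S["mtx"][0,0]+S["mtx"][0,2],-q[1]*S["mtx"][1,1]+S["mtx"][1,2]]
for a in(0,15,30,45):
    a=np.radians(a);u=np.cos(a)*Z+np.sin(a)*X;n=-np.cos(a)*X+np.sin(a)*Z;c=P+.0157*Z-.01*X
    Q=np.array([pj(c+k*n+.03*(np.cos(t)*u+np.sin(t)*Y)) for k in(-.008,.008) for t in np.linspace(0,6.28,60)])
    print(round(np.degrees(a)),"L",Q[Q[:,0].argmin()].round(1),"B",Q[Q[:,1].argmax()].round(1),"R",Q[Q[:,0].argmax()].round(1),"T",Q[Q[:,1].argmin()].round(1))
E
```

```text
L [350. 275.] B [362. 290.] R 375 n 437 pos [ 0.5317 -0.0739  0.1038] F [ 0.2 -0.2 -0.2] w 59.1
[[360, 264], [362, 265], [368, 269], [375, 281], [375, 282], [374, 284], [372, 286], [369, 288], [367, 289], [363, 290], [361, 290], [358, 289], [356, 288], [353, 285], [351, 282], [350, 280], [350, 270], [351, 268], [359, 264]]
266 [151 149 147 151 151 155 152 149 158 154 154 149 158 161 156 157 163 190
 212 219 212 196 159 112  94  91  99 107 117 138 142 103  69  45  42  41]
268 [148 151 148 151 150 152 148 152 162 174 171 167 161 156 155 168 177 199
 214 218 218 219 215 208 198 166 126  90  70  54  41  41  46  49  40  46]
270 [148 148 146 152 147 152 148 159 178 185 181 166 156 154 170 172 180 201
 215 213 216 216 213 215 215 219 204 141  67  35  34  39  47  46  43  39]
272 [135 147 152 151 148 149 152 163 182 190 182 165 151 163 173 178 189 204
 215 216 216 216 216 215 211 216 218 180  85  28  31  29  37  50  45  42]
274 [118 147 149 151 151 148 152 171 187 193 183 164 160 174 187 203 214 211
 216 220 214 216 215 214 215 216 210 164  78  21  32  35  21  22  34  38]
276 [120 147 147 151
[... 1660 characters left out ...]
8 148 149 147 152 146 146 150 145 151 147 146 148 147 148
 149 145 146 151 150 146 145 150 147 149 148 148 150 144 146 149 147 147]
300 [153 149 148 149 149 148 151 148 148 152 146 147 146 149 152 147 146 136
 128 136 148 150 151 148 146 148 150 150 149 149 149 145 149 146 146 148]
302 [149 147 149 148 151 150 149 151 149 150 147 148 148 148 147 147 126  94
  74  85 113 130 141 148 149 150 148 152 150 147 150 147 149 150 148 146]
0 L [349.6 274.6] B [367.4 295.8] R [377.9 285.6] T [360.1 264.9]
15 L [349.2 276.7] B [364.3 296.4] R [378.2 283.4] T [363.2 264.4]
30 L [348.6 279.1] B [362.7 296.3] R [378.8 280.7] T [364.9 264.7]
45 L [348.1 279.8] B [365.  296.3] R [379.2 280.1] T [362.6 264.5]
```

```bash
cat > sil.py <<'E'
from h import *
S=camera("side");s=get_state();X,Y=s["eef_rot"][:,0],s["eef_rot"][:,1];Z=np.array([0,0,1.]);P=s["position"]
R=S["extrinsics"][:3,:3];o=S["extrinsics"][:3,3]
def pj(p):
    q=R.T@(p-o);q=q/-q[2];return [q[0]*S["mtx"][0,0]+S["mtx"][0,2],-q[1]*S["mtx"][1,1]+S["mtx"][1,2]]
def sil(a,dx,dz):
    a=np.radians(a);u=np.cos(a)*Z+np.sin(a)*X;n=-np.cos(a)*X+np.sin(a)*Z;c=P+dz*Z+dx*X
    Q=np.array([pj(c+k*n+.03*(np.cos(t)*u+np.sin(t)*Y)) for k in(-.008,.008) for t in np.linspace(0,6.28,90)],np.float32)
    return cv2.convexHull(Q)[:,0]
E
python3 - <<'E'
from sil import *
g=cv2.GaussianBlur(cv2.cvtColor(S["image"],cv2.COLOR_RGB2GRAY),(3,3),0)
for r in range(256,268,2):print(r,g[r,342:372])
# extents for each tilt relative to the bottom point: left x, right x, left-profile at rows above bottom
def lx(h,row):
    x=[];n=len(h)
    for i in range(n):
        p,q=h[i],h[(i+1)%n]
        if (p[1]-row)*(q[1]-row)<=0 and p[1]!=q[1]:x.append(p[0]+(q[0]-p[0])*(row-p[1])/(q[1]-p[1]))
    return (min(x),max(x)) if x else (np.nan,np.nan)
for a in(0,20,40,50,60,70,80,90):
    h=sil(a,-.01,.0157);b=h[:,1].max()
    print(a,"height",round(b-h[:,1].min(),1),"L,R at rows above B 2,5,8,12,16,20,24,28:",[tuple(np.round(np.array(lx(h,b-k))-h[:,0].min(),1).tolist()) for k in(2,5,8,12,16,20,24,28)])
print("observed B~290.7: L/R rel 349: rows 288.7:(5.5,20) 285.7:(2.6,23.5?)  282.7:(1,26.5) 278.7:(0.2,..) 274.7(0) 270.7(0.2) 266.7(1?)")
E
```

```text
256 [ 69  51  56  78  97 111 116 111 103  97  95  95  98 102 106 105 103 112
 131 143 140 129 114  93  69  50  38  35  37  40]
258 [134 123 123 134 144 150 152 148 137 121 105  93  90  94  99  97  93 100
 118 136 148 153 151 144 130 113  92  70  53  43]
260 [150 149 150 151 152 152 153 154 152 143 117  83  61  62  75  88  97 101
 104 111 126 146 163 172 175 174 171 164 151 132]
262 [149 148 148 149 151 152 153 153 152 139 107  73  68  86 103 110 108 103
  98  98 102 110 124 147 175 197 208 211 209 205]
264 [149 150 149 149 150 151 152 152 150 138 117 108 123 142 152 154 156 159
 155 138 115 101  98 104 117 136 163 193 214 223]
266 [149 148 148 149 150 151 151 153 155 152 146 144 151 156 154 157 172 195
 210 209 192 166 136 112 101 101 107 120 135 147]
0 height 30.9 L,R at rows above B 2,5,8,12,16,20,24,28: [(11.800000190734863, 22.200000762939453), (8.0, 25.899999618530273), (5.300000190734863, 28.0), (2.700000047683716, 28.200000762939453), (0.8999999761581421, 27.200000762939453), (0.0, 25.299999237060547), (0.6000000238418579, 22.399999618530273), (4.800000190734863, 18.1000003814
[... 1828 characters left out ...]
325684, 27.899999618530273), (1.600000023841858, 30.0), (0.6000000238418579, 31.100000381469727), (0.10000000149011612, 30.899999618530273), (0.4000000059604645, 30.5), (2.5, 28.600000381469727), (7.599999904632568, 23.700000762939453)]
90 height 28.2 L,R at rows above B 2,5,8,12,16,20,24,28: [(7.599999904632568, 24.899999618530273), (3.299999952316284, 28.5), (1.100000023841858, 30.100000381469727), (0.0, 30.700000762939453), (0.20000000298023224, 31.100000381469727), (0.6000000238418579, 30.100000381469727), (3.0, 26.799999237060547), (11.899999618530273, 17.0)]
observed B~290.7: L/R rel 349: rows 288.7:(5.5,20) 285.7:(2.6,23.5?)  282.7:(1,26.5) 278.7:(0.2,..) 274.7(0) 270.7(0.2) 266.7(1?)
```

servo_tool([
  {"tx": 0.014,"ty": 0,"tz": 0,"roll": 0},
  {"tx": 0,"ty": 0,"tz": 0.03,"roll": 0},
  {"tx": 0,"ty": 0,"tz": 0.03,"roll": 0},
  {"tx": 0,"ty": 0,"tz": 0.008,"roll": 0},
  {"tx": 0,"ty": 0,"tz": 0,"roll": 0},
])

```text
t: 19.85
position: [0.5442, -0.07, 0.0348]
eef_rot: [[0.954, 0.3, -0.004], [0.3, -0.954, -0.0], [-0.004, -0.001, -1.0]]
wrist_force: [0.5, -0.2, 0.2]
width: 0.64
grip_force: 30.0
```

servo_tool([
  {"tx": 0,"ty": 0,"tz": 0.004,"roll": 0},
  {"tx": 0,"ty": 0,"tz": 0.003,"roll": 0},
  {"tx": 0,"ty": 0,"tz": 0,"roll": 0},
])

```text
t: 20.15
position: [0.546, -0.0698, 0.0297]
eef_rot: [[0.954, 0.301, 0.001], [0.301, -0.954, 0.0], [0.001, 0.0, -1.0]]
wrist_force: [-0.3, 0.7, -0.2]
width: 0.645
grip_force: 30.0
```

```bash
python3 obs.py
```

```text
L [353. 297.] B [366. 311.] R 376 n 383 pos [ 0.5461 -0.0698  0.0298] F [-1.  -0.4 -0.1] w 59.2
```

servo_tool([
  {"tx": -0.002,"ty": 0,"tz": 0,"roll": 0},
  {"tx": -0.002,"ty": 0,"tz": 0,"roll": 0},
  {"tx": -0.002,"ty": 0,"tz": 0,"roll": 0},
  {"tx": 0,"ty": 0,"tz": 0,"roll": 0},
])

```text
t: 20.6
position: [0.5396, -0.0718, 0.0293]
eef_rot: [[0.954, 0.301, -0.0], [0.301, -0.954, 0.0], [-0.0, -0.0, -1.0]]
wrist_force: [-1.0, -0.0, -0.2]
width: 0.643
grip_force: 30.0
```

servo_tool([
  {"tx": -0.002,"ty": 0,"tz": 0,"roll": 0},
  {"tx": -0.002,"ty": 0,"tz": 0,"roll": 0},
  {"tx": 0,"ty": 0,"tz": 0,"roll": 0},
])

```text
t: 20.9
position: [0.5358, -0.073, 0.0292]
eef_rot: [[0.954, 0.301, -0.0], [0.301, -0.954, 0.0], [-0.0, -0.0, -1.0]]
wrist_force: [0.2, 0.4, -0.8]
width: 0.642
grip_force: 30.0
```

```bash
python3 obs.py
```

```text
L [349.  299.5] B [361. 314.] R 373 n 377 pos [ 0.536  -0.0729  0.0292] F [-0.1  0.6 -0.3] w 58.8
```

servo_tool([
  {"tx": 0.006,"ty": 0,"tz": 0,"roll": 0},
  {"tx": 0,"ty": 0,"tz": 0.004,"roll": 0},
  {"tx": 0,"ty": 0,"tz": 0.003,"roll": 0},
  {"tx": 0,"ty": 0,"tz": 0,"roll": 0},
])

```text
t: 21.35
position: [0.5414, -0.0711, 0.0216]
eef_rot: [[0.954, 0.301, -0.001], [0.301, -0.954, -0.0], [-0.001, -0.0, -1.0]]
wrist_force: [-0.9, -0.4, -0.0]
width: 0.644
grip_force: 30.0
```

servo_tool([
  {"tx": -0.002,"ty": 0,"tz": 0,"roll": 0},
  {"tx": -0.002,"ty": 0,"tz": 0,"roll": 0},
  {"tx": -0.002,"ty": 0,"tz": 0,"roll": 0},
  {"tx": 0,"ty": 0,"tz": 0,"roll": 0},
])

```text
t: 21.75
position: [0.5364, -0.0729, 0.0225]
eef_rot: [[0.954, 0.301, 0.001], [0.301, -0.954, 0.0], [0.001, 0.0, -1.0]]
wrist_force: [1.3, 0.2, 0.2]
width: 0.644
grip_force: 30.0
```

servo_tool([
  {"tx": -0.002,"ty": 0,"tz": 0,"roll": 0},
  {"tx": -0.002,"ty": 0,"tz": 0,"roll": 0},
  {"tx": 0,"ty": 0,"tz": 0,"roll": 0},
])

```text
t: 22.05
position: [0.5354, -0.0733, 0.0232]
eef_rot: [[0.953, 0.302, 0.005], [0.302, -0.953, 0.0], [0.005, 0.001, -1.0]]
wrist_force: [7.5, 3.0, 2.0]
width: 0.643
grip_force: 30.1
```

```bash
python3 obs.py
```

```text
L [349. 301.] B [361. 316.] R 372 n 359 pos [ 0.5355 -0.0733  0.0232] F [8.3 3.3 2.1] w 58.5
```

servo_tool([
  {"tx": -0.002,"ty": 0,"tz": 0,"roll": 0},
  {"tx": -0.002,"ty": 0,"tz": 0,"roll": 0},
  {"tx": 0,"ty": 0,"tz": 0,"roll": 0},
])

```text
t: 22.4
position: [0.5342, -0.0738, 0.0241]
eef_rot: [[0.953, 0.303, 0.01], [0.303, -0.953, 0.001], [0.009, 0.002, -1.0]]
wrist_force: [11.7, 6.1, 4.5]
width: 0.639
grip_force: 30.1
```

```bash
python3 obs.py
```

```text
L [349.  301.5] B [361. 316.] R 372 n 342 pos [ 0.5342 -0.0738  0.0241] F [12.6  6.4  4.7] w 59.0
```

servo_tool([
  {"tx": -0.002,"ty": 0,"tz": 0,"roll": 0},
  {"tx": -0.002,"ty": 0,"tz": 0,"roll": 0},
  {"tx": 0,"ty": 0,"tz": 0,"roll": 0},
])

```text
t: 22.75
position: [0.5319, -0.0748, 0.0247]
eef_rot: [[0.953, 0.303, 0.012], [0.303, -0.953, 0.001], [0.012, 0.003, -1.0]]
wrist_force: [15.4, 7.1, 9.1]
width: 0.644
grip_force: 30.1
```

```bash
python3 - <<'E'
from obs import *
S,h=obs()
g=cv2.cvtColor(S["image"],cv2.COLOR_RGB2GRAY)
for r in range(284,324,2):print(r,g[r,340:378])
E
```

```text
L [349. 301.] B [361. 316.] R 371 n 312 pos [ 0.5319 -0.0748  0.0247] F [15.5  8.4  8.3] w 59.3
284 [ 44  30  42  64  84  81  82  89 101 105  97  95 102 109 120 118 105  96
  97  88  57  34  37  58  84  97  84  62  48  45  38  28  44  83 119 137
 148 154]
286 [123  93  57  76 119 137 142 123 105  96 100 104 110 107  88  72  46  74
 124 148 142 117  88  57  30  29  28  44  51  50  40  53  83 129 148 154
 157 154]
288 [154 152 146 144 151 158 151 155 151 149 118  84  82  99 110 103  93 101
 144 177 183 189 187 166 141  97  54  33  24  41  37  46  43  57  75 109
 137 149]
290 [154 155 153 158 153 156 153 152 155 153 126  79  57  79  97 101 103 105
 109 119 147 186 211 217 216 209 189 149 101  64  39  34  38  42  46  49
  54  67]
292 [155 150 153 151 154 153 154 155 153 153 126  97 115 144 149 141 120  98
  95  97 102 113 135 169 196 214 220 216 209 194 153 107  58  33  37  37
  45  49]
294 [149 154 150 153 154 150 151 152 151 154 137 136 150 164 158 154 167 177
 181 146 111 102 102 110 119 145 185 209 216 218 210 169 108  52  28  32
  34  34]
296 [152 151 152 155 154 157 153 151 157 163
[... 1495 characters left out ...]
86 182 184 184 175 172 153 124  97  88 124 153 156
 144 145]
316 [150 135 116  91  80  81  83  84  76  64  59  64  55  56  64  84 102 123
 148 161 167 166 163 159 152 138 121 105  93  85  83  77  90 127 155 157
 155 159]
318 [109  96  86  79  77  77  88  78  77  68  65  63  59  59  59  57  52  63
  60  70  85  90  97  92  91  75  66  69  80  80  78  77  88 121 153 160
 154 155]
320 [179 178 149 103  84  76  78  84  81  75  77  81  72  62  60  67  55  62
  56  57  67  78  89  82  84  78  83  80  76  88  76  88 107 134 147 150
 158 151]
322 [148 140 116  95  79  84  83  79  73  79  85  87  79  79  69  64  59  60
  53  58  74  82  86  81  84  78  83  82  80  74  63  65  80 106 133 144
 154 148]
```

servo_tool([
  {"tx": 0.006,"ty": 0,"tz": -0.005,"roll": 0},
  {"tx": 0.004,"ty": 0,"tz": -0.02,"roll": 0},
  {"tx": 0,"ty": 0,"tz": -0.03,"roll": 0},
  {"tx": 0,"ty": 0,"tz": -0.02,"roll": 0},
  {"tx": 0,"ty": -0.04,"tz": 0,"roll": 0},
  {"tx": 0,"ty": -0.05,"tz": 0,"roll": 0},
  {"tx": 0,"ty": -0.04,"tz": 0,"roll": 0},
  {"tx": 0,"ty": 0,"tz": 0,"roll": 0},
])

```text
t: 23.6
position: [0.4924, 0.0565, 0.0964]
eef_rot: [[0.951, 0.309, -0.004], [0.309, -0.951, 0.002], [-0.003, -0.003, -1.0]]
wrist_force: [1.9, -1.0, -1.3]
width: 0.644
grip_force: 30.0
```

```bash
python3 - <<'E'
from sil import *
d=np.array([.509,.0695])-P[:2];print(P,"post rel tool x,y",d@X[:2],d@Y[:2])
g=cv2.cvtColor(S["image"],cv2.COLOR_RGB2GRAY);u,v=map(int,pj(P+.02*Z));print(u,v)
h=cv2.cvtColor(S["image"],cv2.COLOR_RGB2HSV)
for r in range(v-20,v+30,2):print(r,g[r,u-24:u+20])
E
```

```text
[0.49359668 0.05343997 0.09682987] post rel tool x,y 0.019581428306231892 -0.01057137941113341
321 245
225 [ 37  44  56  66  81  82  83  85  95  89  90  97 102 111 115 111 116 119
 112  90  59  39  32  27  34  40  42  39  62  90 110 128 142 156 171 169
 153 110  65  43  45  53  72  82]
227 [ 94 105 122 139 143 140 136 114  94  84  93  95  92  88  90  86 100 120
 141 133 128 114  95  64  46  27  26  27  37  41  40  54  80 110 105  75
  55  33  38  42  41  42  44  35]
229 [142 141 144 136 140 140 145 147 138 117  95  79  85  89  95  82  81 108
 141 159 163 160 155 144 129 103  76  45  34  30  33  40  35  39  36  32
  40  44  42  40  41  40  44  38]
231 [138 143 138 142 138 141 137 148 139 119  70  40  44  68  75  78  91  96
 101 122 140 157 181 184 184 163 130  83  51  31  25  33  28  37  37  39
  48  42  43  45  37  37  41  49]
233 [150 148 149 142 141 145 141 148 141 112  64  64  98 128 134 116  93  89
  78  85  89 107 131 148 140 111  73  43  33  39  44  38  35  34  39  30
  34  35  40  36  41  44  42  42]
235 [152 151 151 145 146 144 140 143 138 124 108 120 139 151 141 139 151 168

[... 2902 characters left out ...]
2 140 136 124  97  64  32  35  23  29  27
  25  23  22  22  29  16  29  27  22  34  28  31  25  20  31  21  25  31
  33  22  27  36  60  96 123 138]
269 [137 136 142 138 140 136 141 140 139 109  66  32  25  20  28  32  28  25
  30  25  23  33  21  30  22  30  25  23  16  33  32  23  29  27  29  18
  30  29  26  26  23  30  66 114]
271 [140 140 138 142 135 136 139 136 117  65  34  20  29  33  27  26  25  23
  27  26  29  31  20  30  24  29  30  28  28  25  23  29  29  26  16  19
  18  20  24  21  23  21  26  63]
273 [139 140 138 135 137 136 137 129  94  44  25  25  27  18  24  27  27  17
  30  30  26  32  20  15  18  29  23  30  12  19  20  21  18  25  27  23
  27  41  25  25  25  32  17  29]
```

servo_tool([
  {"tx": 0.0285,"ty": -0.0105,"tz": 0,"roll": 0},
  {"tx": 0,"ty": 0,"tz": 0.03,"roll": 0},
  {"tx": 0,"ty": 0,"tz": 0.025,"roll": 0},
  {"tx": 0,"ty": 0,"tz": 0.005,"roll": 0},
  {"tx": 0,"ty": 0,"tz": 0.004,"roll": 0},
  {"tx": 0,"ty": 0,"tz": 0,"roll": 0},
])

```text
t: 24.25
position: [0.5194, 0.0682, 0.0336]
eef_rot: [[0.954, 0.3, 0.0], [0.3, -0.954, -0.0], [0.0, 0.0, -1.0]]
wrist_force: [-0.8, -1.2, 0.4]
width: 0.642
grip_force: 30.0
```

servo_tool([
  {"tx": 0,"ty": 0,"tz": 0.004,"roll": 0},
  {"tx": 0,"ty": 0,"tz": 0.004,"roll": 0},
  {"tx": 0,"ty": 0,"tz": 0,"roll": 0},
])

```text
t: 24.55
position: [0.5221, 0.0692, 0.0268]
eef_rot: [[0.954, 0.301, 0.005], [0.301, -0.954, 0.001], [0.006, 0.001, -1.0]]
wrist_force: [2.2, -0.5, 11.4]
width: 0.646
grip_force: 30.0
```

servo_tool([
  {"tx": 0,"ty": 0,"tz": 0.004,"roll": 0},
  {"tx": 0,"ty": 0,"tz": 0.003,"roll": 0},
  {"tx": 0,"ty": 0,"tz": 0,"roll": 0},
])

```text
t: 24.85
position: [0.524, 0.0702, 0.0207]
eef_rot: [[0.953, 0.301, 0.009], [0.301, -0.954, 0.002], [0.009, 0.0, -1.0]]
wrist_force: [4.2, 4.0, 16.3]
width: 0.645
grip_force: 30.0
```

servo_tool([
  {"tx": -0.001,"ty": 0,"tz": 0.003,"roll": 0},
  {"tx": -0.001,"ty": 0,"tz": 0.003,"roll": 0},
  {"tx": 0,"ty": 0,"tz": 0,"roll": 0},
])

```text
t: 25.15
position: [0.5247, 0.0701, 0.0157]
eef_rot: [[0.953, 0.302, 0.013], [0.302, -0.953, 0.003], [0.014, 0.001, -1.0]]
wrist_force: [9.9, 5.3, 19.9]
width: 0.647
grip_force: 30.0
```

servo_tool([
  {"tx": -0.001,"ty": 0,"tz": 0.003,"roll": 0},
  {"tx": 0,"ty": 0,"tz": 0,"roll": 0},
])

```text
t: 25.35
position: [0.524, 0.0693, 0.0128]
eef_rot: [[0.953, 0.302, 0.014], [0.301, -0.953, 0.002], [0.014, 0.002, -1.0]]
wrist_force: [9.3, 3.9, 21.0]
width: 0.642
grip_force: 30.0
```

```bash
python3 - <<'E'
from sil import *
g=cv2.cvtColor(S["image"],cv2.COLOR_RGB2GRAY);u,v=map(int,pj(P+.02*Z));print(P,s["wrist_force"],u,v)
for r in range(v-20,v+24,2):print(r,g[r,u-24:u+24])
E
```

```text
[0.52388001 0.06930716 0.01283924] [10.09486639  3.53229947 19.54449235] 329 264
244 [ 32  26  31  46  74  87  93  98  92  79  61  83 102 109 112  93  71  52
  33  48  68  99 100  82  60  47  40  39  21  28  45  79 109 138 145 138
 123  98  90  84  93 112 118 116 100  72  42  24]
246 [ 78  47  27  52  62  63  67  81  94  95  91  92 101 107 117 119 110 113
 106  90  54  37  36  33  43  41  47  39  58 101 133 143 147 143 147 147
 153 159 140  90  65  78  97 103 110 117 117  97]
248 [138 132 104  67  79 103 128 132 120 104  94  86  92  97 100 110 121 138
 159 176 163 127  84  44  32  33  38  37  42  56  81 109 134 147 142 129
 104  81  65  46  44  42  49  61  76  99 105 109]
250 [145 147 144 144 144 148 147 149 148 148 133 113  88  78  89  95  97 116
 155 179 195 207 201 176 140 103  59  32  37  32  42  44  60  79  80  62
  47  41  39  40  46  48  39  43  42  51  56  66]
252 [142 142 142 143 143 146 146 147 148 144 144 133 114 106 113 103  89  90
  92 118 156 198 220 226 224 222 204 166  99  44  33  32  36  45  45  46
  48  47  50  46  41  39  46  51  48  48  35  43]
254 [144 142 147 14
[... 2680 characters left out ...]
31  25  32  31  27  27  25  39  71  96  95  76  72
 111 136 149 143 143 143 142 142 142 145 143 144]
282 [142 113  73  34  22  27  26  26  30  31  28  25  25  31  19  28  28  22
  25  36  30  29  28  31  28  30  30  31  25  27  26  20  25  29  59 104
 142 147 142 144 148 140 142 141 144 143 143 141]
284 [149 146 132 104  61  30  23  30  23  39  24  23  25  26  27  29  32  23
  26  32  25  31  32  26  28  25  28  25  29  27  21  18  26  74 118 142
 147 144 142 144 143 143 146 145 142 139 144 143]
286 [144 143 148 140 133 103  67  40  24  21  26  21  26  30  34  29  32  30
  29  20  32  29  26  25  29  29  26  23  12  33  52  86 119 139 149 146
 144 145 139 147 144 143 144 146 149 143 139 146]
```

servo_tool([
  {"tx": 0,"ty": 0,"tz": -0.002,"roll": 0},
  {"tx": 0,"ty": 0,"tz": 0,"roll": 0},
  {"tx": 0,"ty": 0,"tz": 0,"roll": 0},
  {"tx": 0,"ty": 0,"tz": 0,"roll": 0},
], hand=0.075)

```text
t: 25.8
position: [0.5157, 0.0681, 0.011]
eef_rot: [[0.954, 0.301, -0.001], [0.301, -0.954, -0.0], [-0.001, -0.0, -1.0]]
wrist_force: [-0.5, 0.5, 0.1]
width: 0.812
grip_force: 0.0
```

servo_tool([
  {"tx": 0,"ty": 0,"tz": -0.02,"roll": 0},
  {"tx": 0,"ty": 0,"tz": -0.04,"roll": 0},
  {"tx": 0,"ty": 0,"tz": -0.04,"roll": 0},
  {"tx": -0.04,"ty": 0,"tz": -0.03,"roll": 0},
  {"tx": -0.05,"ty": 0,"tz": 0,"roll": 0},
  {"tx": -0.05,"ty": 0,"tz": 0,"roll": 0},
  {"tx": 0,"ty": 0,"tz": 0,"roll": 0},
], hand=0.09)

```text
t: 26.5
position: [0.374, 0.0245, 0.1395]
eef_rot: [[0.954, 0.299, -0.009], [0.299, -0.954, 0.003], [-0.008, -0.006, -1.0]]
wrist_force: [1.2, 0.5, 0.1]
width: 0.978
grip_force: 0.0
```

```bash
python3 - <<'E'
from h import *
T=camera("top");S=camera("side");s=get_state();print(s["position"],s["joints"])
f=lambda a:np.round(np.asarray(a)*1000,1).tolist()
g=mask(T,(0,0,110),(180,60,255),(350,198,378,228));print(g.sum(),cv2.fitEllipse(hull(g).astype(np.float32)),f(plane(T,cen(g),.046)))
G=cv2.cvtColor(S["image"],cv2.COLOR_RGB2GRAY)
for r in range(248,290,3):print(r,G[r,304:350:2])
GT=cv2.cvtColor(T["image"],cv2.COLOR_RGB2GRAY)
for r in range(198,230,3):print(r,GT[r,348:382:2])
E
```

```text
[0.38165881 0.02641898 0.14121483] [-0.99238111  0.18913224  0.92659468  2.28148402 -0.22346053  0.75856675
 -1.17582435]Traceback (most recent call last):
  File "<stdin>", line 4, in <module>
cv2.error: OpenCV(4.12.0) /io/opencv/modules/imgproc/src/shapedescr.cpp:361: error: (-201:Incorrect size of input array) There should be at least 5 points to fit the ellipse in function 'fitEllipseNoDirect'
```

```bash
python3 - <<'E'
from h import *
S=camera("side");T=camera("top")
G=cv2.cvtColor(S["image"],cv2.COLOR_RGB2GRAY)
for r in range(242,292,3):print(r,G[r,302:352:2])
GT=cv2.cvtColor(T["image"],cv2.COLOR_RGB2GRAY)
for r in range(195,230,4):print(r,GT[r,344:386:2])
E
```

```text
242 [ 44  42  43  42  35  23  25  63  97 120 135 142 146 142 139 143 143 142
 154 182 200 200 197 208 201]
245 [ 42  41  31  28  27  70 109 102 103 132 143 143 144 148 142 141 146 140
 141 147 178 201 221 206 215]
248 [ 21  21  45  91 114 117 106 109 124 131 144 145 140 147 142 142 139 142
 144 139 146 182 200 222 209]
251 [ 66 101 115 115 108 113 113 122 134 145 143 142 147 142 142 149 144 139
 139 141 145 144 177 200 216]
254 [115 114 114 113 115 124 136 139 141 162 183 185 182 170 176 190 196 182
 163 142 145 140 141 168 188]
257 [113 111 115 132 139 148 142 145 175 188 182 187 194 204 202 194 195 191
 194 183 146 143 145 142 172]
260 [114 133 142 143 139 146 142 163 186 192 194 200 206 211 211 207 210 199
 197 192 165 139 143 141 140]
263 [137 144 146 142 143 137 107  98 152 180 175 174 170 175 183 197 206 209
 217 201 159 140 144 144 143]
266 [139 143 143 131  82  31  29  41 140 183 178 181 172 175 176 174 180 183
 204 173 137 143 143 139 141]
269 [133 142 112  31  16  30  26  14  52 136 166 173 178 177 173 176 164 159
 131 124 148 142 143 141 143]
272 [143 139  52  20  24  29  
[... 837 characters left out ...]
8 149 150 151 175 189 187 171 149 149 150 150 150
 149 150 150]
203 [150 151 149 151 151 129  66 163 200 188 189 149 190 188 181 150 150 151
 151 151 151]
207 [150 150 151 151  57  24 133 194 189 189 190 190 190 189 188  83 151 151
 150 151 150]
211 [151 150 151 121  25  25  81 199 187 191 191 192 192 193 152  36  70 151
 150 150 150]
215 [149 149 148 115  26  27  28  46 148 185 203 195 176 120  23  23  70 150
 150 150 149]
219 [149 150 150 148  51  29  29  30  31  26  27  26  26  27  24  31 151 151
 151 150 149]
223 [150 148 148 149 150 121  40  33  32  32  31  30  28  27  83 150 149 149
 150 151 151]
227 [148 149 150 150 148 149 148 150 151 129 136 150 149 149 150 150 150 150
 149 149 150]
```

```bash
python3 - <<'E'
from h import *
T=camera("top");s=get_state();f=lambda a:np.round(np.asarray(a)*1000,1).tolist()
m=mask(T,(0,0,164),(180,60,255),(350,192,380,222));print(m.sum(),cen(m),cv2.minEnclosingCircle(hull(m)),f(plane(T,cen(m),.046)))
c=plane(T,cen(m),.046)[0];d=c-s["position"][:2];X,Y=s["eef_rot"][:2,0],s["eef_rot"][:2,1];print(s["position"],"rel",d@X,d@Y,np.degrees(np.arctan2(Y[1],Y[0])))
bt=mask(T,(105,120,60),(125,255,255),(390,190,430,235));G=cv2.cvtColor(T["image"],cv2.COLOR_RGB2GRAY)
E
```

```text
233 [364.68240343 207.07725322] ((364.65789794921875, 207.0263214111328), 9.125642776489258) [[526.2, 70.0]]
[0.38420432 0.02629748 0.14145794] rel 0.14857457398566196 0.0011523282502774318 -72.4625427725795
```

servo_tool([
  {"tx": 0.045,"ty": 0.0,"tz": 0,"roll": 0},
  {"tx": 0.05,"ty": 0.001,"tz": 0,"roll": 0},
  {"tx": 0.0535,"ty": 0,"tz": 0,"roll": 0},
  {"tx": 0,"ty": 0,"tz": 0.01,"roll": -0.137},
  {"tx": 0,"ty": 0,"tz": 0.01,"roll": -0.137},
  {"tx": 0,"ty": 0,"tz": 0.01,"roll": -0.137},
  {"tx": 0,"ty": 0,"tz": 0.01,"roll": -0.137},
  {"tx": 0,"ty": 0,"tz": 0.01,"roll": -0.137},
], hand=0.0915)

```text
t: 27.55
position: [0.5224, 0.0688, 0.0899]
eef_rot: [[0.543, 0.84, -0.001], [0.84, -0.543, -0.001], [-0.001, -0.0, -1.0]]
wrist_force: [0.0, -0.7, 0.4]
width: 0.995
grip_force: 0.0
```

servo_tool([
  {"tx": 0,"ty": 0,"tz": 0,"roll": 0},
])

```text
t: 27.65
position: [0.5214, 0.0685, 0.0896]
eef_rot: [[0.546, 0.838, -0.002], [0.838, -0.546, -0.001], [-0.002, -0.001, -1.0]]
wrist_force: [0.3, -0.5, 0.2]
width: 0.999
grip_force: 0.0
```

servo_tool([
  {"tx": 0.0038,"ty": 0.003,"tz": 0.02,"roll": 0},
  {"tx": 0,"ty": 0,"tz": 0.025,"roll": 0},
  {"tx": 0,"ty": 0,"tz": 0.016,"roll": 0},
  {"tx": 0,"ty": 0,"tz": 0.008,"roll": 0},
  {"tx": 0,"ty": 0,"tz": 0,"roll": 0},
])

```text
t: 28.15
position: [0.5259, 0.0701, 0.0214]
eef_rot: [[0.55, 0.835, -0.002], [0.835, -0.55, -0.001], [-0.002, -0.001, -1.0]]
wrist_force: [0.5, 0.2, 0.1]
width: 0.996
grip_force: 0.0
```

servo_tool([
  {"tx": 0,"ty": 0,"tz": 0,"roll": 0},
  {"tx": 0,"ty": 0,"tz": 0,"roll": 0},
  {"tx": 0,"ty": 0,"tz": 0,"roll": 0},
  {"tx": 0,"ty": 0,"tz": 0,"roll": 0},
  {"tx": 0,"ty": 0,"tz": 0,"roll": 0},
  {"tx": 0,"ty": 0,"tz": 0,"roll": 0},
], hand=0)

```text
t: 28.75
position: [0.521, 0.074, 0.022]
eef_rot: [[0.546, 0.838, -0.009], [0.838, -0.546, 0.005], [-0.001, -0.01, -1.0]]
wrist_force: [-14.9, 10.6, 10.4]
width: 0.646
grip_force: 30.0
```

servo_tool([
  {"tx": 0,"ty": 0,"tz": -0.03,"roll": 0},
  {"tx": 0,"ty": 0,"tz": -0.04,"roll": 0},
  {"tx": 0,"ty": 0,"tz": -0.04,"roll": 0},
  {"tx": 0,"ty": 0,"tz": -0.02,"roll": 0},
  {"tx": 0,"ty": 0,"tz": 0,"roll": 0},
])

```text
t: 29.25
position: [0.528, 0.0705, 0.1556]
eef_rot: [[0.548, 0.836, 0.006], [0.836, -0.548, 0.002], [0.005, 0.004, -1.0]]
wrist_force: [-0.6, -0.4, 0.3]
width: 0.644
grip_force: 30.0
```

servo_tool([
  {"tx": 0.0279,"ty": -0.0302,"tz": 0,"roll": 0},
  {"tx": 0.0279,"ty": -0.0302,"tz": 0,"roll": 0},
  {"tx": 0.0279,"ty": -0.0302,"tz": 0,"roll": 0},
  {"tx": 0.0279,"ty": -0.0302,"tz": 0,"roll": 0},
  {"tx": 0.0279,"ty": -0.0302,"tz": 0,"roll": 0},
  {"tx": 0,"ty": 0,"tz": 0.01,"roll": 0},
  {"tx": 0,"ty": 0,"tz": 0,"roll": 0},
])

```text
t: 29.95
position: [0.4746, 0.2702, 0.1406]
eef_rot: [[0.546, 0.838, -0.002], [0.838, -0.546, -0.002], [-0.003, -0.001, -1.0]]
wrist_force: [0.8, -0.6, 0.4]
width: 0.645
grip_force: 30.0
```

```bash
python3 - <<'E'
from sil import *
c=np.array([.4902,.2901]);d=c-P[:2];print(P,"corner rel",d@X[:2],d@Y[:2])
G=cv2.cvtColor(S["image"],cv2.COLOR_RGB2HSV)[:,:,1];u,v=map(int,pj(P+.016*Z));print(u,v,"pads px")
for r in range(v-12,v+16,2):print(r,G[r,u-22:u+22])
h=sil(90,0,.016);print("flat pred L,R,T,B",h.min(0),h.max(0))
E
```

```text
[0.4754077 0.2688045 0.1412461] corner rel 0.025919428537190772 0.0007001772399786148
275 182 pads px
170 [114  37  17  17  23  25  26  16  17  88 195 233 250 232 226 255 234 232
 229 247 255 241 218 204 229 218 217 253 255 224 222 185 104  82  12  22
  74  85  96  35  26  75  45  78]
172 [168  69  21  21  23  17  19  18  11 108 223 234 242 255 230 250 239 237
 237 235 255 251 255 223 255 235 225 231 237 229 227 223 167  80  12  21
  12   9   4   9   0  52 129 105]
174 [177  89  25  19  19  25  23  23  13  81 198 239 240 238 234 209 200 176
 164 149 136 127 117  97  99  99 111 119 142 164 204 234 195  73  18  21
  15  23  21  13  25  94 179 225]
176 [185  94  29  19  15  21  27  20   8  35 225 214 185 147 119  97  73  63
  53  43  50  45  43  41  45  45  38  30  39  51  69  99 127  66  15  19
  21  24  21  14  25  83 153 209]
178 [226 151  73  21  19  19  17  16  21  35  81 104  86  61  48  44  49  56
  63  67  67  62  66  67  65  70  63  61  44  26  26  31  50  49  27  21
  23  24  17  19  23  25  45  45]
180 [212 177  86  29  17  23  19  19  23  11  12  27  42  52  64  72  69  67
 
[... 939 characters left out ...]
  45  55  78  97 128 143 185 209 235 236 189  85  66
 126 166 220 223 255 253 229 206]
192 [ 82 160 211 246 202 230 252 233 241 234 243 231 246 253 231 218 220 201
 180 183 179 178 178 193 203 211 214 231 234 242 232 231 241 236 229 205
 221 250 219 226 240 255 253 255]
194 [ 52 121 202 228 236 216 223 217 239 216 241 228 238 239 235 229 223 255
 231 241 255 234 233 241 227 219 222 227 246 255 218 224 250 213 210 218
 230 225 239 235 244 220 255 226]
196 [129 171 224 255 235 229 255 218 214 255 218 245 227 228 223 253 221 221
 211 229 229 243 224 226 236 222 221 239 243 238 229 235 242 255 235 229
 222 231 214 234 227 255 246 251]
flat pred L,R,T,B [263.17578 173.11261] [288.0531  192.11821]
```

servo_tool([
  {"tx": 0.004,"ty": 0,"tz": 0.02,"roll": 0},
  {"tx": 0,"ty": 0,"tz": 0.018,"roll": 0},
  {"tx": 0,"ty": 0,"tz": 0.005,"roll": 0},
  {"tx": 0.001,"ty": 0,"tz": 0.006,"roll": 0},
  {"tx": 0.001,"ty": 0,"tz": 0.006,"roll": 0},
  {"tx": 0.003,"ty": 0,"tz": 0.005,"roll": 0},
  {"tx": 0.003,"ty": 0,"tz": 0.005,"roll": 0},
  {"tx": 0.0025,"ty": 0,"tz": 0.004,"roll": 0},
])

```text
t: 30.8
position: [0.4844, 0.2796, 0.0736]
eef_rot: [[0.55, 0.835, -0.001], [0.835, -0.55, -0.001], [-0.001, 0.0, -1.0]]
wrist_force: [-2.0, -3.5, 4.0]
width: 0.638
grip_force: 30.0
```

servo_tool([
  {"tx": 0.001,"ty": 0,"tz": 0.002,"roll": 0},
  {"tx": 0.001,"ty": 0,"tz": 0.001,"roll": 0},
  {"tx": 0,"ty": 0,"tz": 0,"roll": 0},
])

```text
t: 31.1
position: [0.4856, 0.2829, 0.0704]
eef_rot: [[0.549, 0.836, 0.0], [0.836, -0.549, -0.0], [-0.0, 0.001, -1.0]]
wrist_force: [1.1, -4.1, 2.1]
width: 0.633
grip_force: 30.0
```

```bash
python3 - <<'E'
from sil import *
c=np.array([.4902,.2901]);d=c-P[:2];print(P,"corner rel",d@X[:2],d@Y[:2],s["wrist_force"],s["width"])
G=cv2.cvtColor(S["image"],cv2.COLOR_RGB2HSV)[:,:,1];u,v=map(int,pj(P+.016*Z));print(u,v,"pads px")
for r in range(v-8,v+20,2):print(r,G[r,u-22:u+18])
for a in(0,15,30,45):
    h=sil(a,0,.016);print(a,"L",h[h[:,0].argmin()],"B",h[h[:,1].argmax()],"R",h[h[:,0].argmax()])
E
```

```text
[0.48551492 0.28295717 0.07038228] corner rel 0.008542246651952058 -1.6238147716078968e-06 [ 0.22610111 -4.39988614  2.94184136] 0.6379447400247598
278 201 pads px
193 [230 214 156  66  19  17  22  19  21  17  28 161 158 119  89  69  56  49
  44  42  49  50  56  45  44  47  48  50  64  87 132 194 180 113  34  19
  20  16  14  30]
195 [255 243 183  89  25  16  25  19  26  24  15  30  60  58  49  46  45  50
  49  50  49  53  62  60  44  37  35  33  35  39  52  93 143  95  29  22
  19  19  22  18]
197 [227 233 236 136  55  24  19  18  18  21  12   7  21  40  50  49  47  51
  53  50  50  53  51  46  40  42  42  36  33  35  37  46  86  92  21  17
  21  23  19   8]
199 [239 228 230 161  73  21  20  21  26  21   5   8  17  38  49  52  54  56
  49  51  51  53  51  47  42  39  41  35  31  32  35  37  52  67  29  22
  18  21  21  15]
201 [192 245 244 219 112  37  21  21  23  15  11   6  18  38  52  51  49  51
  53  55  50  52  49  51  47  41  37  44  35  31  37  37  43  61  19  23
  23  25  22  19]
203 [ 55 112 174 218 176  97  26  19  13  14  10   4  15  40  54  48  50  49
  53  48  50  51  5
[... 1014 characters left out ...]
212 243 231 214 255 213 231 207 248 216 244 207
 242 224 245 255]
217 [ 21  22  18  18  18  22  17  22  21  17  18  17  18  17  22  30  80 150
 210 222 252 234 227 229 222 227 216 226 255 218 222 238 219 218 229 239
 239 240 222 207]
219 [ 23  18  19  19  24  18  13  24  17  18  19  13  19  20  18  18  15  37
  81 149 206 240 250 253 251 251 220 216 239 238 211 240 235 216 240 203
 165 109  69  39]
0 L [266.8991  201.71465] B [280.22543 212.63307] R [290.9771  201.03369]
15 L [266.89355 201.64052] B [279.59702 213.4419 ] R [290.98145 201.05574]
30 L [266.89554 201.65965] B [279.00137 213.4531 ] R [290.96725 201.01196]
45 L [266.90814 201.65926] B [279.59818 213.4411 ] R [290.95035 201.8212 ]
```

servo_tool([
  {"tx": 0.0015,"ty": 0,"tz": 0,"roll": 0},
  {"tx": 0,"ty": 0,"tz": 0,"roll": 0},
  {"tx": -0.02,"ty": 0,"tz": 0,"roll": 0},
  {"tx": -0.02,"ty": 0,"tz": 0,"roll": 0},
  {"tx": 0,"ty": 0,"tz": -0.03,"roll": 0},
  {"tx": 0,"ty": 0,"tz": -0.03,"roll": 0},
  {"tx": 0,"ty": 0,"tz": 0,"roll": 0},
])

```text
t: 31.85
position: [0.4661, 0.2532, 0.1336]
eef_rot: [[0.548, 0.837, 0.005], [0.837, -0.548, 0.005], [0.006, 0.002, -1.0]]
wrist_force: [1.8, 0.8, 0.5]
width: 0.638
grip_force: 30.0
```

servo_tool([
  {"tx": -0.03,"ty": 0.025,"tz": 0,"roll": 0.114},
  {"tx": -0.03,"ty": 0.025,"tz": 0,"roll": 0.114},
  {"tx": -0.03,"ty": 0.03,"tz": 0,"roll": 0.114},
  {"tx": -0.02,"ty": 0.035,"tz": 0,"roll": 0.114},
  {"tx": -0.02,"ty": 0.035,"tz": 0,"roll": 0.114},
  {"tx": 0,"ty": 0.045,"tz": 0,"roll": 0.114},
  {"tx": 0,"ty": 0.045,"tz": 0,"roll": 0},
  {"tx": 0,"ty": 0.04,"tz": 0,"roll": 0},
])

```text
t: 32.65
position: [0.5183, -0.0726, 0.1298]
eef_rot: [[0.953, 0.303, 0.001], [0.303, -0.953, 0.0], [0.001, 0.0, -1.0]]
wrist_force: [0.6, 0.9, -0.2]
width: 0.637
grip_force: 30.0
```

servo_tool([
  {"tx": 0,"ty": 0,"tz": 0,"roll": 0},
  {"tx": 0,"ty": 0,"tz": 0,"roll": 0},
])

```text
t: 32.85
position: [0.5175, -0.0717, 0.1297]
eef_rot: [[0.954, 0.3, -0.0], [0.3, -0.954, 0.0], [-0.0, -0.0, -1.0]]
wrist_force: [-0.5, 0.4, 0.4]
width: 0.637
grip_force: 30.0
```

```bash
python3 - <<'E'
from sil import *
c=np.array([.518,-.077]);d=c-P[:2];print(P,"groove rel",d@X[:2],d@Y[:2],s["width"],np.degrees(np.arctan2(Y[1],Y[0])))
G=cv2.GaussianBlur(cv2.cvtColor(S["image"],cv2.COLOR_RGB2GRAY),(3,3),0);u,v=map(int,pj(P+.016*Z));print(u,v,"pads px")
for r in range(v-14,v+24,2):print(r,G[r,u-22:u+18])
for a in(-10,0,10,20,30,45,60):
    h=sil(a,0,.016);print(a,"L",h[h[:,0].argmin()],"B",h[h[:,1].argmax()])
E
```

```text
[ 0.51733195 -0.07036517  0.12962812] groove rel -0.0013688346652802855 0.006526370479608199 0.6390616338500282 -72.40492040073426
360 269 pads px
255 [147 146 147 149 149 149 147 129  93  59  51  66  87 104 114 114 106  98
  95  98 100 106 116 129 140 145 146 145 138 124 101  74  51  39  35  33
  33  34  36  39]
257 [146 147 149 150 150 150 146 129 107 104 118 134 143 149 157 168 173 163
 145 122 105  98  97  99 101 103 106 103  89  69  53  45  42  43  43  41
  37  33  33  33]
259 [144 145 146 148 149 152 156 155 149 147 149 153 155 160 172 189 202 207
 205 197 180 156 128 107  92  76  59  50  46  43  43  45  45  43  44  46
  44  41  39  36]
261 [147 146 146 148 153 162 172 173 166 158 153 155 161 169 180 196 208 212
 213 213 212 209 199 177 135  83  48  40  43  45  45  45  45  44  43  43
  43  42  42  42]
263 [147 147 146 149 159 175 185 182 169 157 156 164 170 174 183 198 209 213
 213 213 213 214 213 201 157  92  44  31  34  39  43  45  44  44  43  42
  43  44  44  43]
265 [143 147 149 156 169 183 188 181 166 159 164 171 174 179 191 204 211 212
 213 213 213 214 213 198 150  84  37
[... 1895 characters left out ...]
46 146]
289 [148 148 147 147 146 145 145 146 147 146 146 146 146 146 145 146 146 145
 145 146 146 144 143 145 147 147 147 145 145 146 147 147 145 146 146 146
 146 145 146 147]
291 [147 147 146 146 146 146 146 147 147 146 146 147 148 148 148 147 146 145
 145 146 147 147 147 146 145 146 146 146 146 145 146 146 146 146 146 146
 146 146 147 148]
-10 L [346.25296 263.28146] B [366.14062 284.47507]
0 L [346.2936  264.20898] B [364.147   285.19223]
10 L [346.12903 265.55984] B [362.0624  285.64612]
20 L [345.79556 267.16177] B [360.81152 285.77985]
30 L [345.36792 268.82928] B [358.81894 285.5622 ]
45 L [344.749   269.98434] B [361.18417 285.61963]
60 L [344.38632 269.50403] B [360.34143 285.73135]
```

servo_tool([
  {"tx": 0.022,"ty": 0.006,"tz": 0.01,"roll": 0},
  {"tx": 0,"ty": 0,"tz": 0.03,"roll": 0},
  {"tx": 0,"ty": 0,"tz": 0.03,"roll": 0},
  {"tx": 0,"ty": 0,"tz": 0.015,"roll": 0},
  {"tx": 0,"ty": 0,"tz": 0,"roll": 0},
  {"tx": 0,"ty": 0,"tz": 0,"roll": 0},
])

```text
t: 33.5
position: [0.5405, -0.0698, 0.0457]
eef_rot: [[0.953, 0.303, 0.0], [0.303, -0.953, 0.0], [0.0, -0.0, -1.0]]
wrist_force: [0.3, 0.1, -0.5]
width: 0.636
grip_force: 30.0
```

servo_tool([
  {"tx": 0,"ty": 0,"tz": 0.004,"roll": 0},
  {"tx": 0,"ty": 0,"tz": 0.004,"roll": 0},
  {"tx": 0,"ty": 0,"tz": 0,"roll": 0},
])

```text
t: 33.8
position: [0.5404, -0.0703, 0.0374]
eef_rot: [[0.953, 0.302, 0.0], [0.302, -0.953, 0.0], [0.0, -0.0, -1.0]]
wrist_force: [0.4, 0.4, -0.6]
width: 0.639
grip_force: 30.0
```

servo_tool([
  {"tx": 0,"ty": 0,"tz": 0.004,"roll": 0},
  {"tx": 0,"ty": 0,"tz": 0,"roll": 0},
])

```text
t: 34.0
position: [0.5401, -0.0704, 0.0329]
eef_rot: [[0.953, 0.302, -0.0], [0.302, -0.953, 0.0], [-0.0, -0.0, -1.0]]
wrist_force: [-0.0, 0.5, -0.3]
width: 0.637
grip_force: 30.0
```

servo_tool([
  {"tx": 0,"ty": 0,"tz": 0.003,"roll": 0},
  {"tx": 0,"ty": 0,"tz": 0,"roll": 0},
])

```text
t: 34.2
position: [0.5401, -0.0704, 0.0299]
eef_rot: [[0.953, 0.302, -0.0], [0.302, -0.953, 0.0], [-0.0, -0.0, -1.0]]
wrist_force: [-0.1, -0.7, -0.4]
width: 0.635
grip_force: 30.0
```

servo_tool([
  {"tx": 0,"ty": 0,"tz": 0.003,"roll": 0},
  {"tx": 0,"ty": 0,"tz": 0,"roll": 0},
])

```text
t: 34.4
position: [0.5401, -0.0704, 0.0269]
eef_rot: [[0.953, 0.302, -0.0], [0.302, -0.953, 0.0], [-0.0, -0.0, -1.0]]
wrist_force: [0.1, -0.2, 0.4]
width: 0.638
grip_force: 30.0
```

servo_tool([
  {"tx": 0,"ty": 0,"tz": 0.003,"roll": 0},
  {"tx": 0,"ty": 0,"tz": 0,"roll": 0},
])

```text
t: 34.6
position: [0.5406, -0.0704, 0.0241]
eef_rot: [[0.953, 0.302, 0.0], [0.302, -0.953, -0.0], [0.0, 0.0, -1.0]]
wrist_force: [0.9, -0.9, 1.2]
width: 0.633
grip_force: 30.0
```

servo_tool([
  {"tx": 0,"ty": 0,"tz": 0.002,"roll": 0},
  {"tx": 0,"ty": 0,"tz": 0,"roll": 0},
])

```text
t: 34.8
position: [0.5412, -0.0702, 0.0225]
eef_rot: [[0.953, 0.302, 0.002], [0.302, -0.953, 0.0], [0.002, 0.0, -1.0]]
wrist_force: [2.3, 2.5, 3.7]
width: 0.634
grip_force: 30.0
```

```bash
python3 - <<'E'
from sil import *
print(P,s["wrist_force"])
im=S["image"].astype(int)
for r in range(286,328,2):print(r,"R",im[r,340:378:1,0])
for a in(0,20,30,45):
  for dx,dz in((0,.016),(-.012,.024)):
    h=sil(a,dx,dz);print(a,dx,"L",h[h[:,0].argmin()],"B",h[h[:,1].argmax()])
E
```

```text
[ 0.54116569 -0.07028755  0.02252418] [2.84074002 1.66215782 4.54976686]
286 R [154 154 154 157 154 153 156 154 157 159 159 163 157 131  95  74  87  92
 106 103 103 111 138 152 155 154 152 146 119  92  66  37  37  34  42  40
  42  56]
288 R [156 157 153 157 156 156 153 157 153 161 154 157 154 134  82  30  34  65
  82  89 100 105 105 111 127 152 171 168 158 157 147 125  95  57  35  32
  38  41]
290 R [156 157 157 157 155 158 156 153 153 159 157 158 155 127  91  93 118 137
 150 143 130 105  88  94  98  99 119 148 173 185 174 161 155 146 115  74
  40  30]
292 R [159 153 153 156 156 153 156 152 158 156 155 158 165 160 145 150 155 160
 164 180 203 207 180 148 113  96 102 103 114 142 177 189 173 140 109  73
  37  39]
294 R [156 158 157 154 161 153 154 158 155 158 157 169 188 184 169 159 169 171
 175 187 209 222 224 219 213 178 131  98  89 100 104 105  92  68  43  45
  46  44]
296 R [157 155 154 156 157 157 154 150 153 157 171 192 193 186 169 163 170 178
 178 191 208 220 221 220 223 223 218 201 173 121  75  42  36  44  42  39
  56  42]
298 R [157 153 156 154 155 155 161 153 156 163 180 197 
[... 2112 characters left out ...]
8  19  33  24  21
  14  18  17  25  32  26  31  21  34  29  21   8  37  87 118 149 159 155
 154 158]
326 R [ 97  63  42  18  28  28  34  30  28  33  29  32  20  28  24  25  27  35
  23  32  29  34  26  24  26  23  20  26  54  88 128 146 155 153 157 153
 155 155]
0 0 L [354.3185 296.8452] B [371.55048 316.75845]
0 -0.012 L [350.6292  297.29825] B [368.00415 317.46786]
20 0 L [353.8553  299.56137] B [367.88498 317.46094]
20 -0.012 L [350.16174 300.04733] B [364.27975 318.18176]
30 0 L [353.47552 301.16406] B [366.9231 317.3862]
30 -0.012 L [349.77023 301.67053] B [363.29123 318.10898]
45 0 L [352.94168 302.38254] B [369.11304 317.17822]
45 -0.012 L [349.21237 302.90637] B [365.53827 317.8925 ]
```

The silhouette fits a 30° lean, centre at (-12, +24) mm from the TCP, wedged in the groove with its weight inside the far cheek. Releasing should let it settle upright.

servo_tool([
  {"tx": 0,"ty": 0,"tz": -0.001,"roll": 0},
  {"tx": 0,"ty": 0,"tz": 0,"roll": 0},
  {"tx": 0,"ty": 0,"tz": 0,"roll": 0},
  {"tx": 0,"ty": 0,"tz": 0,"roll": 0},
], hand=0.068)

```text
t: 35.25
position: [0.5397, -0.0705, 0.023]
eef_rot: [[0.953, 0.302, -0.001], [0.302, -0.953, -0.0], [-0.001, -0.0, -1.0]]
wrist_force: [0.1, -0.1, -0.6]
width: 0.743
grip_force: 0.0
```

```bash
python3 - <<'E'
from sil import *
print(P,s["wrist_force"],s["width"])
im=S["image"].astype(int)
for r in range(286,330,2):print(r,im[r,338:378:1,0])
P[:]=[.5155,-.079,.0]
for a in(-8,0,8,30):
    h=sil(a,0,.038);print(a,"L",h[h[:,0].argmin()],"B",h[h[:,1].argmax()],"T",h[h[:,1].argmin()],"R",h[:,0].max())
E
```

```text
[ 0.53987183 -0.0704905   0.02306913] [-0.3830709 -1.5432229 -1.2180621] 0.7430064219595727
286 [150 161 158 153 151 157 155 156 158 156 158 158 157 127  76  53  60  80
  95 103 100 103 115 136 149 153 164 160 152 132 110  77  53  35  27  34
  43  39  48  63]
288 [157 155 158 155 157 154 151 148 154 155 153 161 154 127  67  24   9  24
  45  68  87  98 102 106 108 129 158 182 187 186 178 166 145 107  69  40
  26  34  39  42]
290 [152 154 156 152 158 157 156 159 155 160 159 156 148 114  58  17  57  95
 120 148 167 153 112  93  93 100 103 118 145 184 206 211 202 182 156 127
  96  68  42  35]
292 [156 154 154 152 154 157 156 156 153 159 154 157 150 114  63  92 127 154
 164 174 189 212 216 206 177 132 101  92 100 110 133 166 201 219 207 179
 157 140 115  69]
294 [154 157 153 154 155 157 154 157 159 154 157 155 147 118 115 145 164 166
 161 180 212 225 226 229 227 222 194 145 112  99 101 105 119 150 183 189
 162 116  68  45]
296 [155 156 160 156 156 158 156 152 155 158 155 153 154 146 150 165 171 166
 186 212 221 225 223 223 224 225 231 227 218 188 150 111  92  86  87  77
  69  46  39  44]

[... 2327 characters left out ...]
19 152
 157 157 156 153]
326 [148 127 100  64  34  24  36  30  21  39  33  28  32  27  27  29  33  23
  28  31  27  31  27  33  20  25  30  20  21  23  52  90 126 146 156 158
 160 155 159 156]
328 [154 159 156 141 112  76  42  30  25  26  33  35  25  31  26  31  32  26
  32  31  25  29  31  30  31  26  13  32  77 118 145 153 154 156 153 158
 155 155 151 153]
-8 L [345.73077 303.0763 ] B [364.609   323.81625] T [353.55276 295.3475 ] R 372.5384
0 L [345.7506  303.96967] B [363.09085 324.3647 ] T [355.11554 294.81686] R 372.57074
8 L [345.6433 305.2595] B [361.47037 324.78375] T [356.7725 294.4368] R 372.7045
30 L [344.87933 308.36588] B [358.31998 325.05222] T [359.96036 294.38364] R 373.41116
```

```bash
python3 - <<'E'
from sil import *
print(P)
for a in(90,80):
  for dx in(0,-.01):
    for z in(.046,.050):
      h=sil(a,dx,z-P[2]);print(a,dx,z,"L",h[h[:,0].argmin()],"B",h[h[:,1].argmax()],"R",h[:,0].max())
m=mask(S,(0,0,164),(180,60,255),(345,284,384,325));h=hull(m);print("obs",h.min(0),h.max(0))
d=P[:2]-np.array([.518,-.077]);print("tcp rel groove",d@X[:2],d@Y[:2])
E
```

```text
[ 0.53997474 -0.07045905  0.02309808]
90 0 0.046 L [352.68274 302.07285] B [368.32297 314.02283] R 381.9744
90 0 0.05 L [352.76505 300.79868] B [368.44888 312.74374] R 382.13412
90 -0.01 0.046 L [349.42877 304.63068] B [365.0716  316.72742] R 378.85004
90 -0.01 0.05 L [349.50317 303.35547] B [365.18967 315.4476 ] R 379.00256
80 0 0.046 L [352.5864  298.41144] B [367.7293  314.71472] R 381.81848
80 0 0.05 L [352.66916 297.11685] B [367.8532  313.44202] R 381.9764
80 -0.01 0.046 L [349.3038  300.96924] B [364.486   317.41382] R 378.72034
80 -0.01 0.05 L [349.3785 299.6735] B [364.60208 316.14044] R 378.8712
obs [349 290] [375 316]
tcp rel groove 0.022924130498665495 0.0003964758160856499
```

servo_tool([
  {"tx": -0.005,"ty": 0,"tz": -0.004,"roll": 0},
  {"tx": -0.005,"ty": 0,"tz": -0.003,"roll": 0},
  {"tx": 0,"ty": 0,"tz": 0,"roll": 0},
])

```text
t: 35.65
position: [0.53, -0.0739, 0.0307]
eef_rot: [[0.954, 0.301, 0.0], [0.301, -0.954, 0.0], [0.0, -0.0, -1.0]]
wrist_force: [-0.4, -0.8, 0.6]
width: 0.74
grip_force: 0.0
```

servo_tool([
  {"tx": 0,"ty": 0,"tz": 0,"roll": 0},
  {"tx": 0,"ty": 0,"tz": 0,"roll": 0},
  {"tx": 0,"ty": 0,"tz": 0,"roll": 0},
  {"tx": 0,"ty": 0,"tz": -0.01,"roll": 0},
  {"tx": 0,"ty": 0,"tz": -0.04,"roll": 0},
  {"tx": 0,"ty": 0,"tz": -0.04,"roll": 0},
  {"tx": 0,"ty": 0,"tz": -0.03,"roll": -0.137},
  {"tx": 0,"ty": 0,"tz": 0,"roll": -0.137},
], hand=0)

```text
t: 36.45
position: [0.5331, -0.0743, 0.1546]
eef_rot: [[0.833, 0.553, 0.007], [0.553, -0.833, -0.001], [0.005, 0.004, -1.0]]
wrist_force: [-0.7, 0.3, -0.9]
width: 0.646
grip_force: 30.0
```

servo_tool([
  {"tx": 0,"ty": 0,"tz": 0,"roll": -0.137},
  {"tx": 0,"ty": 0,"tz": 0,"roll": -0.137},
  {"tx": 0,"ty": 0,"tz": 0,"roll": -0.137},
  {"tx": 0.0323,"ty": -0.0289,"tz": 0,"roll": 0},
  {"tx": 0.0323,"ty": -0.0289,"tz": 0,"roll": 0},
  {"tx": 0.0323,"ty": -0.0289,"tz": 0,"roll": 0},
  {"tx": 0.0323,"ty": -0.0289,"tz": 0,"roll": 0},
  {"tx": 0.0323,"ty": -0.0289,"tz": 0,"roll": 0},
])

```text
t: 37.25
position: [0.4978, 0.1423, 0.1509]
eef_rot: [[0.548, 0.837, 0.001], [0.837, -0.548, 0.0], [0.0, 0.0, -1.0]]
wrist_force: [0.6, 0.7, -0.5]
width: 0.644
grip_force: 30.0
```

servo_tool([
  {"tx": 0.0323,"ty": -0.0289,"tz": 0,"roll": 0},
  {"tx": 0.0323,"ty": -0.0289,"tz": 0,"roll": 0},
  {"tx": 0.0323,"ty": -0.0289,"tz": 0,"roll": 0},
  {"tx": 0,"ty": 0,"tz": 0,"roll": 0},
  {"tx": 0,"ty": 0,"tz": 0,"roll": 0},
])

```text
t: 37.75
position: [0.4783, 0.2702, 0.1505]
eef_rot: [[0.545, 0.838, 0.0], [0.838, -0.545, -0.001], [-0.0, 0.0, -1.0]]
wrist_force: [-0.9, -1.5, 0.7]
width: 0.647
grip_force: 30.0
```

```bash
python3 - <<'E'
from sil import *
c=np.array([.4902,.2901]);d=c-P[:2];print(P,"corner rel",d@X[:2],d@Y[:2],s["width"],X)
G=cv2.cvtColor(S["image"],cv2.COLOR_RGB2HSV)[:,:,1];u,v=map(int,pj(P+.016*Z));print(u,v)
for r in range(v-14,v+16,2):print(r,G[r,u-18:u+18])
for a in(90,75,60):
    h=sil(a,0,.016);print(a,"pred min,max",h.min(0),h.max(0),"B",h[h[:,1].argmax()])
E
```

```text
[0.47873156 0.2686437  0.15053802] corner rel 0.024234095391157347 -0.002146272287134182 0.6485729223625537 [ 5.47355423e-01  8.36900128e-01 -4.65402047e-04]
276 178
164 [ 91  33  31  18  16  23  68 116 105  44  78 100  68 116 201 187 207 224
 223 219 231 216 203 194 180 163 159 145 111 109  89  34  53  40  48  13]
166 [ 13   7  15  23  16   4  14  70 203 211 227 243 229 197 176 166 153 146
 139 132 142 163 189 205 233 238 228 223 157  44  97 128  55  36  55  41]
168 [ 17  17  17  12  18   6 194 231 246 211 183 147 116  88  61  53  48  46
  42  40  47  53  76 100 129 161 195 222 210 169  83  12   9  16  14  17]
170 [ 18  24  24  18   9 100 222 209 181 132  92  73  59  54  48  43  38  39
  40  36  41  38  36  42  55  72  99 144 189 162  53  11  23  23  19  10]
172 [ 17  27  21  17   8  56 151 130 104  72  61  64  67  68  64  62  57  46
  42  39  45  41  40  40  36  36  49  72 107 110  33  15  21  23  23  15]
174 [17 17 25 27 16 19 50 67 69 61 55 68 63 62 64 64 65 65 56 56 47 45 38 40
 40 29 34 42 60 71 32 20 19 17 19 16]
176 [20 19 21 20 15 22 19 46 59 63 63 63 63 64 63 67 63 63 65 64
[... 736 characters left out ...]
8 [246 246 229 255 232 219 236 248 217 193 149  94  71  61  48  43  53  55
  56  51  50  51  53  58  86 144 191 222 232 254 240 205 212 227 222 223]
190 [255 234 241 238 246 255 226 222 238 248 232 238 199 175 138 118 114 100
  87 106 129 157 183 203 221 232 246 250 243 238 219 227 229 235 214 222]
192 [226 248 231 223 231 255 222 233 231 209 252 255 224 239 218 232 248 226
 254 239 227 229 239 242 214 223 223 255 244 200 218 236 236 237 237 237]
90 pred min,max [264.1919  169.65968] [289.16013 188.6536 ] B [275.76468 188.6536 ]
75 pred min,max [264.0756  167.76591] [289.27252 190.46611] B [276.2096  190.46611]
60 pred min,max [264.0183 166.5992] [289.34433 191.47401] B [276.77365 191.47401]
```

servo_tool([
  {"tx": 0,"ty": -0.002,"tz": 0.025,"roll": 0},
  {"tx": 0,"ty": 0,"tz": 0.015,"roll": 0},
  {"tx": 0,"ty": 0,"tz": 0.006,"roll": 0},
  {"tx": 0,"ty": 0,"tz": 0.006,"roll": 0},
  {"tx": 0,"ty": 0,"tz": 0.006,"roll": 0},
  {"tx": 0.001,"ty": 0,"tz": 0.006,"roll": 0},
  {"tx": 0.003,"ty": 0,"tz": 0.006,"roll": 0},
  {"tx": 0.003,"ty": 0,"tz": 0.005,"roll": 0},
])

```text
t: 38.6
position: [0.4812, 0.2762, 0.0754]
eef_rot: [[0.548, 0.837, 0.0], [0.837, -0.548, 0.0], [0.0, 0.0, -1.0]]
wrist_force: [-2.3, -3.1, 6.8]
width: 0.644
grip_force: 30.0
```

servo_tool([
  {"tx": 0.003,"ty": 0,"tz": 0.004,"roll": 0},
  {"tx": 0.003,"ty": 0,"tz": 0.003,"roll": 0},
  {"tx": 0.002,"ty": 0,"tz": 0,"roll": 0},
  {"tx": 0.002,"ty": 0,"tz": 0,"roll": 0},
  {"tx": 0.002,"ty": 0,"tz": 0,"roll": 0},
  {"tx": 0,"ty": 0,"tz": 0,"roll": 0},
])

```text
t: 39.2
position: [0.4859, 0.2843, 0.0672]
eef_rot: [[0.548, 0.836, -0.003], [0.836, -0.548, -0.003], [-0.005, -0.001, -1.0]]
wrist_force: [-3.3, -7.3, -0.6]
width: 0.649
grip_force: 30.0
```

servo_tool([
  {"tx": 0.002,"ty": 0,"tz": 0,"roll": 0},
  {"tx": 0.002,"ty": 0,"tz": 0,"roll": 0},
  {"tx": 0.002,"ty": 0,"tz": 0,"roll": 0},
  {"tx": 0,"ty": 0,"tz": 0,"roll": 0},
])

```text
t: 39.6
position: [0.4889, 0.2894, 0.067]
eef_rot: [[0.548, 0.837, -0.004], [0.837, -0.548, -0.003], [-0.005, -0.001, -1.0]]
wrist_force: [-4.4, -5.5, -2.6]
width: 0.64
grip_force: 30.0
```

```bash
python3 - <<'E'
from sil import *
c=np.array([.4902,.2901]);d=c-P[:2];print(P,"corner rel",d@X[:2],d@Y[:2],s["wrist_force"],s["width"])
G=cv2.cvtColor(S["image"],cv2.COLOR_RGB2HSV)[:,:,1];u,v=map(int,pj(P+.016*Z));print(u,v)
for r in range(v-14,v+20,2):print(r,G[r,u-20:u+16])
for a in(60,40,20,0,-15):
    h=sil(a,-.008,.018);print(a,"min,max",h.min(0),h.max(0),"B",h[h[:,1].argmax()],"T",h[h[:,1].argmin()])
E
```

```text
[0.4889189  0.28935958 0.06700885] corner rel 0.001321304380558377 0.0006659818125867069 [-3.41769218 -6.48021268 -2.21681976] 0.6463643456198834
279 200
186 [ 51  58  64 122  75  16  18  31  18  13  17  29  41  29  32  42  33  42
  36  18  28  39  37  45  34  38  27  31  13  30  40  15  65  30  40  36]
188 [112  76  94  52  70  45  19  18  60 176 231 236 209 227 229 199 218 208
 203 205 193 181 174 170 167 131  91  87  83  18  29 173  55  38  73  36]
190 [ 90  28  10  10  30  17  16  15  32 200 228 238 242 237 222 211 186 171
 183 184 187 207 215 229 253 242 245 221 228 201 109  85  49  55  78  44]
192 [ 88  29  18  24  27  19  24  11  46 208 228 199 144 101  71  61  54  45
  46  39  47  46  60  78 117 152 195 228 225 201 129  26   8  17  19  22]
194 [135  68  21  16  24  23  20   9  82 165 136 103  71  50  46  40  41  53
  73  92  89  71  45  30  30  31  51  94 163 224 150  31  19  22  27  20]
196 [172  78  27  23  20  22  19  14  34  80  75  67  60  58  58  56  60  60
  68  76  84  69  49  48  48  38  34  34  68 130 133  33  14  24  19  21]
198 [186  83  28  12  19  16  19  18   8
[... 1433 characters left out ...]
231 210 221 228 233 233 245 231 237]
218 [ 22  17  17  16  26  20  17  19  18  17  17  17  13  34  83 151 219 246
 240 252 235 223 247 220 207 211 255 223 236 213 227 244 234 255 188 156]
60 min,max [266.65823 190.30843] [290.62036 213.99817] B [278.7246  213.99817] T [279.06055 190.30843]
40 min,max [266.62427 190.27187] [290.67807 213.80914] B [279.52887 213.80914] T [278.24908 190.27187]
20 min,max [266.6138  190.10872] [290.6983  214.08397] B [279.11526 214.08397] T [278.66663 190.10872]
0 min,max [266.6166 190.8018] [290.69455 213.18993] B [279.94824 213.18993] T [277.81064 190.8018 ]
-15 min,max [266.63736 192.24455] [290.6705  211.66118] B [280.56702 211.66118] T [276.3543  192.24455]
```

servo_tool([
  {"tx": -0.02,"ty": 0,"tz": 0,"roll": 0},
  {"tx": -0.02,"ty": 0,"tz": 0,"roll": 0},
  {"tx": 0,"ty": 0,"tz": -0.03,"roll": 0},
  {"tx": 0,"ty": 0,"tz": -0.03,"roll": 0},
  {"tx": 0,"ty": 0,"tz": 0,"roll": 0},
])

```text
t: 40.15
position: [0.4711, 0.2591, 0.1316]
eef_rot: [[0.547, 0.837, 0.005], [0.837, -0.547, 0.004], [0.006, 0.002, -1.0]]
wrist_force: [-0.2, 0.5, -0.3]
width: 0.642
grip_force: 30.0
```

servo_tool([
  {"tx": -0.03,"ty": 0.025,"tz": 0,"roll": 0.114},
  {"tx": -0.03,"ty": 0.025,"tz": 0,"roll": 0.114},
  {"tx": -0.03,"ty": 0.03,"tz": 0,"roll": 0.114},
  {"tx": -0.02,"ty": 0.035,"tz": 0,"roll": 0.114},
  {"tx": -0.02,"ty": 0.035,"tz": 0,"roll": 0.114},
  {"tx": 0,"ty": 0.045,"tz": 0,"roll": 0.114},
  {"tx": 0.003,"ty": 0.045,"tz": 0,"roll": 0},
  {"tx": 0.003,"ty": 0.045,"tz": 0,"roll": 0},
])

```text
t: 40.95
position: [0.5304, -0.0689, 0.1277]
eef_rot: [[0.953, 0.304, 0.0], [0.304, -0.953, 0.0], [0.0, 0.0, -1.0]]
wrist_force: [0.7, 1.1, 0.2]
width: 0.64
grip_force: 30.0
```

servo_tool([
  {"tx": 0,"ty": 0,"tz": 0,"roll": 0},
  {"tx": 0,"ty": 0,"tz": 0,"roll": 0},
])

```text
t: 41.15
position: [0.5297, -0.0689, 0.1277]
eef_rot: [[0.954, 0.3, -0.0], [0.3, -0.954, -0.0], [-0.001, 0.0, -1.0]]
wrist_force: [-0.7, 0.1, -0.3]
width: 0.644
grip_force: 30.0
```

```bash
python3 - <<'E'
from sil import *
c=np.array([.518,-.077]);d=c-P[:2];print(P,"groove rel",d@X[:2],d@Y[:2],s["width"],np.degrees(np.arctan2(Y[1],Y[0])))
G=cv2.GaussianBlur(cv2.cvtColor(S["image"],cv2.COLOR_RGB2GRAY),(3,3),0);u,v=map(int,pj(P+.016*Z));print(u,v,"pads px")
for r in range(v-12,v+24,2):print(r,G[r,u-22:u+14])
def lx(h,row):
    x=[]
    for i in range(len(h)):
        p,q=h[i],h[(i+1)%len(h)]
        if (p[1]-row)*(q[1]-row)<=0 and p[1]!=q[1]:x.append(p[0]+(q[0]-p[0])*(row-p[1])/(q[1]-p[1]))
    return np.round([min(x),max(x)],1).tolist() if x else None
for a in(-15,-5,5,15,30):
    h=sil(a,-.01,.018);b=h[:,1].max();print(a,"L",h[h[:,0].argmin()],"B",h[h[:,1].argmax()],[lx(h,b-k) for k in(2,5,8,12,16,20,24)])
E
```

```text
[ 0.52940313 -0.06727728  0.12754989] groove rel -0.013810220883650054 0.005817260567711702 0.641899370599843 -72.39011144215468
364 267 pads px
255 [148 148 149 149 150 151 151 141 111  71  52  59  76  92 112 143 172 183
 176 158 136 116 101  95  98 103 104 105 101  87  67  51  44  43  44  44]
257 [148 148 148 148 150 151 150 139 116  99 102 114 121 128 142 159 173 180
 186 191 192 183 164 142 119  97  75  57  47  42  41  43  44  44  44  44]
259 [148 147 148 149 150 150 150 147 138 130 131 136 137 141 149 161 172 179
 182 184 184 186 192 194 181 142  90  50  38  41  44  44  43  43  43  44]
261 [146 146 147 148 149 150 152 151 146 141 140 137 134 136 146 160 174 180
 182 182 182 183 184 186 178 143  88  45  32  33  36  40  43  45  44  43]
263 [147 147 147 146 147 150 154 155 151 145 141 135 133 140 154 169 178 181
 182 181 181 181 183 185 175 139  84  42  30  32  33  33  34  36  39  42]
265 [147 146 146 147 146 149 153 153 148 146 148 150 154 164 174 180 181 180
 180 180 179 180 183 187 185 166 129  90  59  40  31  28  28  30  31  32]
267 [147 146 145 147 147 147 148 151 154 161 170 
[... 2601 characters left out ...]
.3999938964844, 374.1000061035156], [347.8999938964844, 371.70001220703125]]
15 L [347.08765 265.94836] B [362.53885 285.3243 ] [[356.20001220703125, 368.3999938964844], [352.70001220703125, 373.3999938964844], [350.3999938964844, 375.3999938964844], [348.5, 376.29998779296875], [347.3999938964844, 376.20001220703125], [347.1000061035156, 375.29998779296875], [347.8999938964844, 373.3999938964844]]
30 L [346.4801 268.4322] B [359.9494  285.12753] [[353.8999938964844, 369.79998779296875], [350.6000061035156, 373.5], [348.6000061035156, 375.3999938964844], [347.1000061035156, 376.70001220703125], [346.5, 376.8999938964844], [346.79998779296875, 376.29998779296875], [348.0, 374.79998779296875]]
```

servo_tool([
  {"tx": -0.0062,"ty": 0.006,"tz": 0.01,"roll": 0},
  {"tx": 0,"ty": 0,"tz": 0.03,"roll": 0},
  {"tx": 0,"ty": 0,"tz": 0.025,"roll": 0},
  {"tx": 0,"ty": 0,"tz": 0.008,"roll": 0},
  {"tx": 0,"ty": 0,"tz": 0,"roll": 0},
  {"tx": 0,"ty": 0,"tz": 0.005,"roll": 0},
  {"tx": 0,"ty": 0,"tz": 0.005,"roll": 0},
  {"tx": 0,"ty": 0,"tz": 0,"roll": 0},
])

```text
t: 42.0
position: [0.5257, -0.0751, 0.0453]
eef_rot: [[0.953, 0.303, 0.0], [0.303, -0.953, 0.0], [0.0, -0.0, -1.0]]
wrist_force: [0.5, -0.9, -0.3]
width: 0.642
grip_force: 30.0
```

servo_tool([
  {"tx": 0,"ty": 0,"tz": 0.005,"roll": 0},
  {"tx": 0,"ty": 0,"tz": 0.005,"roll": 0},
  {"tx": 0,"ty": 0,"tz": 0,"roll": 0},
])

```text
t: 42.3
position: [0.5263, -0.0752, 0.035]
eef_rot: [[0.953, 0.303, 0.001], [0.303, -0.953, -0.0], [0.001, 0.0, -1.0]]
wrist_force: [2.4, -0.0, 0.4]
width: 0.639
grip_force: 30.0
```

servo_tool([
  {"tx": 0.001,"ty": 0,"tz": 0.005,"roll": 0},
  {"tx": 0,"ty": 0,"tz": 0.004,"roll": 0},
  {"tx": 0,"ty": 0,"tz": 0.003,"roll": 0},
  {"tx": 0,"ty": 0,"tz": 0,"roll": 0},
])

```text
t: 42.7
position: [0.5264, -0.075, 0.0227]
eef_rot: [[0.953, 0.303, -0.001], [0.303, -0.953, -0.0], [-0.001, -0.0, -1.0]]
wrist_force: [2.1, 0.8, -1.8]
width: 0.641
grip_force: 30.0
```

servo_tool([
  {"tx": 0,"ty": 0,"tz": 0,"roll": 0},
  {"tx": 0,"ty": 0,"tz": 0,"roll": 0},
  {"tx": 0,"ty": 0,"tz": 0,"roll": 0},
  {"tx": 0,"ty": 0,"tz": 0,"roll": 0},
  {"tx": 0,"ty": 0,"tz": 0,"roll": 0},
], hand=0.085)

```text
t: 43.2
position: [0.5265, -0.0749, 0.0233]
eef_rot: [[0.953, 0.303, -0.0], [0.303, -0.953, 0.0], [-0.0, -0.0, -1.0]]
wrist_force: [1.1, -0.2, 0.0]
width: 0.921
grip_force: 0.0
```

servo_tool([
  {"tx": 0,"ty": 0,"tz": -0.03,"roll": 0},
  {"tx": 0,"ty": 0,"tz": -0.04,"roll": 0},
  {"tx": 0,"ty": 0,"tz": -0.03,"roll": 0},
  {"tx": 0,"ty": 0,"tz": 0,"roll": 0},
], hand=0.0915)

```text
t: 43.6
position: [0.5289, -0.0756, 0.1268]
eef_rot: [[0.953, 0.303, 0.006], [0.303, -0.953, 0.0], [0.006, 0.002, -1.0]]
wrist_force: [1.0, -0.2, 0.5]
width: 0.998
grip_force: 0.0
```

```bash
python3 - <<'E'
from sil import *
print(P,X)
im=S["image"].astype(int)
for r in range(284,330,2):print(r,im[r,340:382,0])
P[:]=[.5155,-.078,.0]
for a in(-8,0,8):
    h=sil(a,0,.038);print(a,"L",h[h[:,0].argmin()],"B",h[h[:,1].argmax()],"T",h[h[:,1].argmin()],"R",h[:,0].max())
E
```

```text
[ 0.52782068 -0.07495818  0.12487185] [0.95289851 0.30326718 0.00366749]
284 [143 151 147 148 151 151 148 153 144 148 151 147 150 148 150 147 150 146
 153 149 149 148 148 150 152 152 150 151 152 152 149 152 152 149 149 151
 146 145 151 156 150 142]
286 [155 150 145 148 149 152 149 150 151 152 150 147 149 149 148 147 149 147
 148 151 150 148 147 148 150 152 147 151 153 146 149 151 152 151 151 148
 152 152 149 154 149 132]
288 [147 146 153 150 150 149 151 148 151 153 152 148 141 149 146 147 148 149
 149 147 145 148 151 150 150 149 150 149 153 149 149 145 149 150 149 153
 149 148 153 154 144 120]
290 [151 146 149 147 152 148 150 150 151 149 152 147 151 150 147 148 147 146
 148 151 151 148 150 152 147 149 150 150 149 149 151 151 151 148 147 149
 154 149 148 152 147 127]
292 [152 147 148 149 148 152 151 144 149 151 149 150 151 151 150 147 149 151
 147 151 148 147 150 146 148 152 150 151 147 151 148 151 153 148 150 151
 153 149 148 151 154 144]
294 [147 156 149 149 148 155 149 145 148 149 152 152 151 151 145 150 147 142
 148 146 149 149 151 147 149 149 146 150 152 150 148 149 153 150 149 1
[... 2578 characters left out ...]
  29  38  48  47  43  33  30  22  31  11  34  79 118 142 151 150
 151 155 145 151 150 146]
326 [ 92  55  27  24  18  29  26  20  34  31  24  23  24  19  22  30  27  25
  24  33  31  26  25  19  17  23  19  29  54  86 123 142 149 151 151 148
 148 153 153 147 148 147]
328 [150 142 112  73  41  24  27  30  28  34  28  32  31  23  28  28  16  31
  33  30  20  33  25  18  23  31  67 109 133 143 151 149 147 147 148 147
 150 151 151 150 149 147]
-8 L [345.48828 302.77832] B [364.3739  323.45386] T [353.29968 295.0221 ] R 372.29248
0 L [345.50845 303.67117] B [362.85745 324.00803] T [354.86075 294.48535] R 372.3243
8 L [345.40216 304.96127] B [361.23874 324.4333 ] T [356.516   294.09875] R 372.45697
```

servo_tool([
  {"tx": -0.0099,"ty": -0.001,"tz": 0,"roll": 0},
  {"tx": 0,"ty": 0,"tz": 0,"roll": -0.14},
  {"tx": 0,"ty": 0,"tz": 0,"roll": -0.14},
  {"tx": 0,"ty": 0,"tz": 0,"roll": -0.14},
  {"tx": 0,"ty": 0,"tz": 0,"roll": -0.14},
  {"tx": 0,"ty": 0,"tz": 0,"roll": -0.14},
  {"tx": 0,"ty": 0,"tz": 0,"roll": -0.14},
  {"tx": 0,"ty": 0,"tz": 0,"roll": -0.14},
], hand=0.07)

```text
t: 44.45
position: [0.515, -0.077, 0.1217]
eef_rot: [[0.274, 0.962, -0.003], [0.962, -0.274, 0.0], [-0.001, -0.003, -1.0]]
wrist_force: [0.3, -0.7, -1.1]
width: 0.763
grip_force: 0.0
```

servo_tool([
  {"tx": 0,"ty": 0,"tz": 0,"roll": -0.14},
  {"tx": 0,"ty": 0,"tz": 0,"roll": -0.14},
  {"tx": 0,"ty": 0,"tz": 0,"roll": -0.14},
  {"tx": 0,"ty": 0,"tz": 0,"roll": -0.14},
  {"tx": 0,"ty": 0,"tz": 0,"roll": -0.03},
  {"tx": 0,"ty": 0,"tz": 0,"roll": 0},
])

```text
t: 45.05
position: [0.5157, -0.0771, 0.1223]
eef_rot: [[-0.3, 0.954, -0.002], [0.954, 0.3, 0.0], [0.001, -0.002, -1.0]]
wrist_force: [-0.4, 0.0, -0.7]
width: 0.763
grip_force: 0.0
```

servo_tool([
  {"tx": 0,"ty": 0.002,"tz": 0.02,"roll": 0},
  {"tx": 0,"ty": 0,"tz": 0.03,"roll": 0},
  {"tx": 0,"ty": 0,"tz": 0.02,"roll": 0},
  {"tx": 0,"ty": 0,"tz": 0.008,"roll": 0},
  {"tx": 0,"ty": 0,"tz": 0,"roll": 0},
])

```text
t: 45.55
position: [0.5177, -0.0764, 0.0442]
eef_rot: [[-0.3, 0.954, -0.003], [0.954, 0.3, -0.0], [0.001, -0.003, -1.0]]
wrist_force: [0.6, -0.4, 0.0]
width: 0.767
grip_force: 0.0
```

servo_tool([
  {"tx": 0,"ty": 0,"tz": 0,"roll": 0},
  {"tx": 0,"ty": 0,"tz": 0,"roll": 0},
  {"tx": 0,"ty": 0,"tz": 0,"roll": 0},
  {"tx": 0,"ty": 0,"tz": 0,"roll": 0},
  {"tx": 0,"ty": 0,"tz": 0,"roll": 0},
  {"tx": 0,"ty": 0,"tz": 0,"roll": 0},
  {"tx": 0,"ty": 0,"tz": 0,"roll": 0},
  {"tx": 0,"ty": 0,"tz": 0,"roll": 0},
], hand=0)

```text
t: 46.35
position: [0.5187, -0.0764, 0.0453]
eef_rot: [[-0.302, 0.953, -0.0], [0.953, 0.302, 0.0], [0.0, 0.0, -1.0]]
wrist_force: [0.3, 0.8, 1.1]
width: 0.174
grip_force: 30.0
```

servo_tool([
  {"tx": 0,"ty": 0,"tz": -0.02,"roll": 0},
  {"tx": 0,"ty": 0,"tz": -0.03,"roll": 0},
  {"tx": 0,"ty": 0,"tz": -0.04,"roll": 0},
  {"tx": 0,"ty": 0,"tz": -0.04,"roll": 0},
  {"tx": 0,"ty": 0,"tz": -0.03,"roll": 0},
  {"tx": 0,"ty": 0,"tz": 0,"roll": 0},
])

```text
t: 46.95
position: [0.5211, -0.0768, 0.2093]
eef_rot: [[-0.302, 0.953, 0.007], [0.953, 0.302, 0.0], [-0.002, 0.007, -1.0]]
wrist_force: [0.5, 0.4, -0.4]
width: 0.172
grip_force: 30.0
```

servo_tool([
  {"tx": 0,"ty": 0,"tz": 0,"roll": 0.106},
  {"tx": 0.0435,"ty": 0.0098,"tz": 0,"roll": 0},
  {"tx": 0.0435,"ty": 0.0098,"tz": 0,"roll": 0},
  {"tx": 0.0435,"ty": 0.0098,"tz": 0,"roll": 0},
  {"tx": 0.0435,"ty": 0.0098,"tz": 0,"roll": 0},
  {"tx": 0.0435,"ty": 0.0098,"tz": 0,"roll": 0},
  {"tx": 0.0435,"ty": 0.0098,"tz": 0,"roll": 0},
  {"tx": 0.0435,"ty": 0.0098,"tz": 0,"roll": 0},
])

```text
t: 47.75
position: [0.5245, 0.2373, 0.2042]
eef_rot: [[-0.199, 0.98, -0.001], [0.98, 0.199, -0.001], [-0.0, -0.001, -1.0]]
wrist_force: [0.7, 0.4, -0.6]
width: 0.169
grip_force: 30.0
```

servo_tool([
  {"tx": 0.0435,"ty": 0.0098,"tz": 0,"roll": 0},
  {"tx": 0.0435,"ty": 0.0098,"tz": 0,"roll": 0},
  {"tx": 0.0435,"ty": 0.0098,"tz": 0,"roll": 0},
  {"tx": 0,"ty": 0,"tz": 0,"roll": 0},
  {"tx": 0,"ty": 0,"tz": 0,"roll": 0},
])

```text
t: 48.25
position: [0.527, 0.3703, 0.2035]
eef_rot: [[-0.202, 0.979, -0.002], [0.979, 0.202, -0.001], [-0.001, -0.002, -1.0]]
wrist_force: [0.7, -0.4, -0.3]
width: 0.171
grip_force: 30.0
```

```bash
python3 - <<'E'
from sil import *
print(P,X,s["width"])
d=np.array([.5301,.3696])-P[:2];print("slot rel tool x,y",d@X[:2],d@Y[:2],"yaw",np.degrees(np.arctan2(Y[1],Y[0])))
E
```

```text
[0.52766335 0.36864278 0.203954  ] [-0.1997367   0.97984837 -0.00155848] 0.17298130531188396
slot rel tool x,y 0.0004512381246843942 0.0025787421092237296 yaw 11.521440962368148
```

servo_tool([
  {"tx": 0.0005,"ty": 0.0026,"tz": 0.02,"roll": 0},
  {"tx": 0,"ty": 0,"tz": 0.025,"roll": 0},
  {"tx": 0,"ty": 0,"tz": 0.006,"roll": 0},
  {"tx": 0,"ty": 0,"tz": 0,"roll": 0},
  {"tx": 0,"ty": 0,"tz": 0.006,"roll": 0},
  {"tx": 0,"ty": 0,"tz": 0.004,"roll": 0},
  {"tx": 0,"ty": 0,"tz": 0,"roll": 0},
])

```text
t: 49.0
position: [0.5304, 0.3703, 0.1443]
eef_rot: [[-0.199, 0.98, -0.0], [0.98, 0.199, 0.0], [0.0, -0.0, -1.0]]
wrist_force: [0.1, -0.4, 0.1]
width: 0.171
grip_force: 30.0
```

servo_tool([
  {"tx": 0,"ty": 0,"tz": 0.006,"roll": 0},
  {"tx": 0,"ty": 0,"tz": 0.006,"roll": 0},
  {"tx": 0,"ty": 0,"tz": 0.006,"roll": 0},
  {"tx": 0,"ty": 0,"tz": 0,"roll": 0},
])

```text
t: 49.4
position: [0.5298, 0.3701, 0.125]
eef_rot: [[-0.2, 0.98, -0.001], [0.98, 0.2, -0.001], [-0.001, -0.002, -1.0]]
wrist_force: [0.7, -0.4, -0.5]
width: 0.176
grip_force: 30.0
```

servo_tool([
  {"tx": 0,"ty": 0,"tz": 0.006,"roll": 0},
  {"tx": 0,"ty": 0,"tz": 0,"roll": 0},
])

```text
t: 49.6
position: [0.5301, 0.3702, 0.1194]
eef_rot: [[-0.2, 0.98, -0.001], [0.98, 0.2, -0.001], [-0.0, -0.001, -1.0]]
wrist_force: [0.4, 0.8, -0.2]
width: 0.169
grip_force: 30.0
```

servo_tool([
  {"tx": 0,"ty": 0,"tz": 0,"roll": 0},
  {"tx": 0,"ty": 0,"tz": 0,"roll": 0},
  {"tx": 0,"ty": 0,"tz": 0,"roll": 0},
  {"tx": 0,"ty": 0,"tz": 0,"roll": 0},
  {"tx": 0,"ty": 0,"tz": 0,"roll": 0},
], hand=0.028)

```text
t: 50.1
position: [0.5305, 0.3705, 0.1204]
eef_rot: [[-0.2, 0.98, 0.0], [0.98, 0.2, 0.0], [0.0, 0.0, -1.0]]
wrist_force: [-0.4, -0.3, 0.9]
width: 0.304
grip_force: 0.0
```

servo_tool([
  {"tx": 0,"ty": 0,"tz": -0.03,"roll": 0},
  {"tx": 0,"ty": 0,"tz": -0.04,"roll": 0},
  {"tx": 0,"ty": 0,"tz": -0.04,"roll": 0},
  {"tx": 0.04,"ty": -0.02,"tz": -0.01,"roll": 0},
  {"tx": 0.04,"ty": -0.03,"tz": 0,"roll": 0},
  {"tx": 0.04,"ty": -0.03,"tz": 0,"roll": 0},
  {"tx": 0,"ty": 0,"tz": 0,"roll": 0},
  {"tx": 0,"ty": 0,"tz": 0,"roll": 0},
])

```text
t: 50.9
position: [0.4265, 0.4733, 0.2402]
eef_rot: [[-0.203, 0.979, -0.0], [0.979, 0.203, 0.0], [0.0, -0.0, -1.0]]
wrist_force: [0.1, -1.2, -0.8]
width: 0.306
grip_force: 0.0
```

```bash
python3 - <<'E'
from sil import *
print(s["t"],P,s["width"])
h=cv2.cvtColor(S["image"],cv2.COLOR_RGB2HSV)
for r in range(150,190,3):print(r,h[r,256:306,1].tolist())
T=camera("top");rt=mask(T,(0,150,80),(8,255,255),(255,175,290,210));print("red",rt.sum(),cen(rt),plane(T,cen(rt),.139))
E
```

```text
50.95 [0.42817971 0.47187701 0.24025374] 0.3047316348932926
150 [23, 19, 17, 23, 17, 10, 23, 23, 26, 23, 17, 23, 19, 25, 17, 16, 22, 17, 17, 19, 15, 30, 25, 49, 32, 39, 62, 0, 115, 11, 76, 107, 255, 85, 102, 111, 104, 58, 49, 96, 22, 77, 55, 119, 36, 74, 29, 32, 76, 85]
153 [19, 19, 21, 19, 19, 20, 23, 17, 21, 22, 19, 17, 25, 22, 19, 22, 23, 35, 37, 35, 24, 17, 18, 20, 19, 16, 36, 51, 67, 128, 89, 104, 99, 46, 51, 7, 56, 112, 112, 38, 18, 40, 70, 19, 39, 43, 26, 43, 85, 64]
156 [21, 19, 24, 23, 22, 19, 19, 20, 19, 23, 22, 17, 19, 20, 24, 17, 21, 21, 21, 19, 23, 21, 16, 17, 24, 28, 45, 35, 109, 187, 149, 51, 56, 87, 85, 31, 163, 207, 216, 221, 217, 223, 223, 239, 222, 243, 239, 178, 93, 19]
159 [17, 22, 21, 17, 15, 17, 22, 16, 14, 21, 19, 17, 21, 19, 22, 23, 15, 30, 26, 21, 24, 54, 78, 74, 26, 65, 38, 38, 70, 51, 19, 37, 31, 16, 31, 32, 48, 142, 230, 217, 237, 225, 232, 218, 238, 221, 229, 240, 239, 212]
162 [19, 17, 18, 20, 23, 17, 15, 25, 19, 28, 28, 18, 20, 49, 82, 72, 62, 90, 82, 36, 170, 176, 217, 231, 240, 215, 170, 82, 10, 26, 20, 23, 26, 22, 23, 22, 8, 119, 214, 234, 240, 219,
[... 1621 characters left out ...]
32, 214, 199, 151, 119, 60, 67, 61, 116, 71, 109, 198, 202, 221, 240, 236, 247, 241, 239, 249, 236, 240, 245, 236, 217, 221, 220]
186 [241, 241, 222, 239, 255, 252, 226, 255, 225, 248, 214, 221, 251, 255, 239, 234, 245, 230, 248, 246, 250, 238, 248, 247, 232, 218, 165, 187, 255, 250, 234, 247, 237, 235, 233, 229, 231, 253, 253, 246, 216, 230, 227, 223, 207, 249, 209, 238, 227, 231]
189 [243, 255, 239, 246, 214, 221, 241, 255, 223, 221, 245, 213, 229, 242, 229, 252, 247, 231, 242, 226, 228, 241, 240, 234, 224, 240, 243, 250, 228, 251, 227, 216, 243, 224, 241, 218, 199, 208, 229, 222, 253, 213, 250, 250, 215, 234, 229, 242, 238, 225]
red 54 [266.7037037  184.37037037] [[0.58373281 0.37917649]]
```

```bash
python3 -c "from station import *;print(job_done())"
```

```text
the job is handed in; nothing more can be done
None
```

The job is handed in at about 51 s. The shutter is at its end stop, and the rejected dish stood upright in the stand, was retaken by its faces and was dropped through the slot into the open box; my earlier tries first left it flat on the post and on the stand, and a finger squeezed the fixed post once.

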